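# Clip the lid on a cast case

### The job

Close the clip-lock case over the plaster cast that lies in it: pick up the loose lid by its grip bar and set it squarely down into the mouth of the case, clips still open, until its plate lies flat on the rim all round. Then fold its four hinged clips down one after another, each pushed over its rib until it has snapped fully home against it; the clips are brittle plastic, so feel for the snap and never push a clip with more than 18 N (1.8 kg). Leave the other things on the worktop where they are.

Things in the scene. Friction and masses are not known exactly. Their poses are not given: they have to be found in the camera images.
- case: Open white plastic case with a plaster cast in it; stands fixed on rubber feet, does not move. Origin at the centre of its underside on the worktop, x along its long side, z up. Its mouth is 89 (x) by 69 mm (y); the wall below the rim is 95 by 75 mm outside. Under the rim a round snap rib, 5 mm thick, centre 32 mm above the worktop, runs along the middle of each side.
- case_rim (a point): Centre of the mouth of the case, level with the flat top of its rim, 46 mm above the worktop; axes as the case. The rim is a flange 112 (x) by 92 mm (y). The snap ribs below it stand out to 57 mm from this centre on the short sides and to 47 mm on the long sides.
- lid_grip (a point): Centre of the grip bar (62 x 14 x 14 mm, along x) on the loose grey lid; z up, x along its long side. Plate 112 x 92 x 4 mm, its top 7 mm below this point. Under it a plug 8 mm deep fits the mouth of the case either way round with 0.7 mm play a side (its lower 5.5 mm are bevelled, 3 mm in). Lid about 0.3 kg, upright; this point is 19 mm up at the start, 57 mm with the lid home.
- clip_a (a joint): Angle of the clip on the lid's +x (short) side; 46 mm wide, its hinge axis 58.5 mm from the lid's centre, 9 mm below the grip bar's centre. 0 = straight down, closed (-0.07 to 0.05 as the lid sits), its inside against the case's rib; 1.57 = straight out; starts at 1.4 to 1.95. A flap 2.8 mm thick, 24 mm long, with a sprung hook inside; stays where it is left.
- clip_a_lip (a point): Middle of the round lip (3.6 mm) along the free edge of clip_a; x points out of its outer face, y along it. Closed: 24 mm above the worktop, 1.4 mm outside the hinge axis. Free down to about 0.35 rad; then the hook rides over the case's rib: 8 to 13 N inward (and a little down) at the lip, most near 0.2 rad, until it snaps in below 0.1 rad and the flap stops hard on the rib.
- clip_b (a joint): Angle of the clip on the lid's +y (long) side; 62 mm wide, its hinge axis 48.5 mm from the lid's centre, 9 mm below the grip bar's centre. 0 = straight down, closed (-0.07 to 0.05 as the lid sits), its inside against the case's rib; 1.57 = straight out; starts at 1.4 to 1.95. A flap 2.8 mm thick, 24 mm long, with a sprung hook inside; stays where it is left.
- clip_b_lip (a point): Middle of the round lip (3.6 mm) along the free edge of clip_b; x points out of its outer face, y along it. Closed: 24 mm above the worktop, 1.4 mm outside the hinge axis. Free down to about 0.35 rad; then the hook rides over the case's rib: 8 to 13 N inward (and a little down) at the lip, most near 0.2 rad, until it snaps in below 0.1 rad and the flap stops hard on the rib.
- clip_c (a joint): Angle of the clip on the lid's -x (short) side; 46 mm wide, its hinge axis 58.5 mm from the lid's centre, 9 mm below the grip bar's centre. 0 = straight down, closed (-0.07 to 0.05 as the lid sits), its inside against the case's rib; 1.57 = straight out; starts at 1.4 to 1.95. A flap 2.8 mm thick, 24 mm long, with a sprung hook inside; stays where it is left.
- clip_c_lip (a point): Middle of the round lip (3.6 mm) along the free edge of clip_c; x points out of its outer face, y along it. Closed: 24 mm above the worktop, 1.4 mm outside the hinge axis. Free down to about 0.35 rad; then the hook rides over the case's rib: 8 to 13 N inward (and a little down) at the lip, most near 0.2 rad, until it snaps in below 0.1 rad and the flap stops hard on the rib.
- clip_d (a joint): Angle of the clip on the lid's -y (long) side; 62 mm wide, its hinge axis 48.5 mm from the lid's centre, 9 mm below the grip bar's centre. 0 = straight down, closed (-0.07 to 0.05 as the lid sits), its inside against the case's rib; 1.57 = straight out; starts at 1.4 to 1.95. A flap 2.8 mm thick, 24 mm long, with a sprung hook inside; stays where it is left.
- clip_d_lip (a point): Middle of the round lip (3.6 mm) along the free edge of clip_d; x points out of its outer face, y along it. Closed: 24 mm above the worktop, 1.4 mm outside the hinge axis. Free down to about 0.35 rad; then the hook rides over the case's rib: 8 to 13 N inward (and a little down) at the lip, most near 0.2 rad, until it snaps in below 0.1 rad and the flap stops hard on the rib.
- carver: Bystander: steel wax carver, 150 x 12 x 10 mm; origin at the centre of its underside. To be left alone.
- wheel: Bystander: small polishing wheel, 24 mm across, 10 mm high; origin at the centre of its underside. To be left alone.
- sep_jar: Bystander: small screw-top jar, 37 mm across, 50 mm high; origin at the centre of its underside. To be left alone.
- pliers_1: Bystander: pliers with red handles, 133 x 44 x 12 mm; origin at the centre of its underside. To be left alone.
- marker_1: Bystander: marker pen, 133 x 18 x 18 mm; origin at the centre of its underside. To be left alone.
There are look-alikes about, which are no part of the job. What is shaped like the part that bears lid_grip but green is not meant.

How it is judged:
On the way, in this order (a step that is already met when the one before it is completed fails the run):
1. the lid is seated in the mouth of the case, flat on the rim, with all four clips still open (over 0.6 rad) (z of lid_grip in the frame of case between 0.055 and 0.0583 m and horizontal distance between lid_grip and case below 0.004 m and angle between the x axis of lid_grip and the x axis of case, either way round below 0.06 rad and angle between lid_grip's own z axis and vertical below 0.03 rad and value of joint each of clip_a, clip_b, clip_c, clip_d above 0.6 rad), for 0.2 s.
2. a first clip is home (under 0.055 rad) (value of joint any of clip_a, clip_b, clip_c, clip_d below 0.055 rad), for 0.1 s.
3. two clips are home ((value of joint each of clip_a, clip_b below 0.055 rad or value of joint each of clip_a, clip_c below 0.055 rad or value of joint each of clip_a, clip_d below 0.055 rad or value of joint each of clip_b, clip_c below 0.055 rad or value of joint each of clip_b, clip_d below 0.055 rad or value of joint each of clip_c, clip_d below 0.055 rad)), for 0.1 s.
4. three clips are home ((value of joint each of clip_a, clip_b, clip_c below 0.055 rad or value of joint each of clip_a, clip_b, clip_d below 0.055 rad or value of joint each of clip_a, clip_c, clip_d below 0.055 rad or value of joint each of clip_b, clip_c, clip_d below 0.055 rad)), for 0.1 s.
At the end, for the whole second after the job is handed in: The lid lies flat on the rim of the case (grip bar centre within 4 mm of the case's centre in plan and 55 to 58.3 mm above its underside, long sides within 0.06 rad of parallel, tilt under 0.03 rad), all four clips are closed to under 0.055 rad, and the lid is at rest (z of lid_grip in the frame of case between 0.055 and 0.0583 m and horizontal distance between lid_grip and case below 0.004 m and angle between the x axis of lid_grip and the x axis of case, either way round below 0.06 rad and angle between lid_grip's own z axis and vertical below 0.03 rad and value of joint each of clip_a, clip_b, clip_c, clip_d below 0.055 rad and linear speed of lid below 0.01 m/s); the robot touches nothing.
It fails at once if a clip is pushed with more than 18 N (contact force between any of the fingers, the arm and clip_a above 18 N or contact force between any of the fingers, the arm and clip_b above 18 N or contact force between any of the fingers, the arm and clip_c above 18 N or contact force between any of the fingers, the arm and clip_d above 18 N).
It fails at once if a bystander is moved by more than 20 mm (distance of any of carver, wheel, sep_jar, pliers_1, marker_1 from where it was at the start of the episode above 0.02 m).
It also fails if it takes over 72 s, if anything falls off the work surface, if the arm or the gripper's body presses on something with over 40 N, if the wrist force passes 120 N, or if a joint passes its speed limit or range.

### The arm

A 7-joint arm with a two-finger parallel gripper is mounted at the origin on a cart in front of the work surface, level with it; the furniture and walls round the work are solid. World frame = base frame: x ahead of the robot, y to its left, z up, the work surface at z = 0. Lengths are in m, angles in rad, forces in N, time in s.
With the tool pointing down it reaches from about 0.4 to 0.85 m from the base axis. Payload 10.4 kg.
Tool frame: the origin (TCP) lies between the finger pads; the fingertips stand 22 mm ahead of it and the grasp point (between the pads) lies 3 mm ahead of it; z points along the fingers, y is the line along which they close (so a half turn about z gives the same grasp; the last joint's range is limited). The gripper opens to 85 mm and grips with 20 to 120 N. Pads are 22 mm wide; open, the fingers measure 114 mm over their backs; the gripper's body (76 mm by 85 mm) begins 54 mm behind the grasp point. The pads swing forward as they close: fully open they stand 13 mm farther back than shut.
Start: joints at [1.221, 0.332, -0.065, 1.46, 0.022, 1.35, -0.088], TCP at [0.201, -0.592, 0.218] pointing down, gripper open.
Joint ranges: [-2.6, 2.6], [-0.5, 2.12], [-1.47, 1.34], [0.16, 2.42], [-1.27, 4.41], [0.06, 2.06], [-2.6, 2.6]. Speed limits (rad/s): [2.22, 2.22, 2.79, 2.79, 3.14, 3.14, 3.14].

### API

Orientations are given as a unit quaternion [x, y, z, w].
In Python, from workcell import manip, camera, ticket, boxes_of, outline_of gives the robot as it stands.
- The arm moves only by the tool carry_out, never from a script. Its argument "deltas" is a list of rows, each a list of 5 numbers: the shift along the tool's x, y, z as a fraction of full scale, then the turn about the tool's z as a fraction of full scale, then the opening, from -1 (shut) to 1 (fully open), so that 0 is half open. In form: [[tx, ty, tz, spin, gripper], ...]. A call has 1 to 20 rows; each row is the pose to reach, as a shift and turn from the pose commanded when the call began, along the tool's axes at that moment; what a row does not reach only later rows make up. Full scale, the value 1, is 150 mm for a shift and 30 degrees for a turn. A row lasts 1/8 s, in which the tool goes at most 62.5 mm and 10.7 degrees, less where a joint would pass 70% of its speed; a pose out of reach is approached as far as the arm can. A call with a number of a shift or a turn outside -1 to 1 is refused whole. A call with a gripper value outside its range is refused whole. The fingers move at their own pace and stop on an object; "force" is the grip in N (left out, the last holds). Time passes only in rows, so rows that repeat a pose let the fingers close. It gives the time, the measured TCP pose, the force, the opening and the grip force at its end, in the units of the state.
- manip.get_obs(): the state, without advancing time (a new reading comes with each control period).
- camera(name): name is "scene" or "top" or "wrist"; returns a dict with "img" (400x640x3 uint8, red, green, blue), "depth" (400x640 float32, m along the optical axis (not along the pixel's ray), 0 where there is no reading), "vertical_fov" (degrees; the focal length in pixels is half the picture's height over the tangent of half this angle, whatever the lens; pixels are square), "cx", "cy" (the principal point, pixels), "R" (3x3) and "t" (3): a world point X has camera coordinates R X + t. Camera axes: x right, y down, z forward; pixel columns grow to the right and rows downward; lengths in m; the calibration is good to about 2 mm. A picture is of the moment at which its call begins.
- ticket.hand_in(): hands the job in; it is judged then, once.
Trained networks look in a picture, given as the dict that the camera call returned (one of the last four; its "shot" number tells which), for a name from the list of things; names that differ only in an ending like _2 or _b are one class to them, and where a whole thing is asked for, a point or a joint stands for the part that bears it (a point fixed in the world has none). Each returns a list of dicts, best first, with "conf" (0 to 1); they miss things now and then, are a little off and sometimes report something else, mostly with a low value. They report only what shows in the picture. A call takes as long as a camera call. They do not tell look-alikes from the thing itself.
- boxes_of(query, picture): "position" ([x, y, z] in m, in world coordinates, good to about 4 mm: the middle of the surface that is visible of it).
- outline_of(query, picture): "region" (400x640 bool, what is visible of it).
The state is a dict: "clock": time; "joint_pos": joint angles; "joint_velocities": joint speeds; "tau": joint torques, N m; "position": TCP position; "ee_rot": TCP orientation; "ft_force": force on the tool from outside, world axes, zero at the start; "torque": the same for the moment, N m; "grip_width": opening from 0.0 (shut) to 1.0 (fully open); "grasp_force": force on a finger pad.
Only numpy, scipy, OpenCV 4.12 (cv2) and the standard library are available. Lean on these libraries where they do the work, as an engineer would, in place of code of your own. Each camera call takes 0.05 s, during which the arm holds its last target. There are 200 camera calls.

## Working session

There is one attempt and no reset: what is moved stays moved. The work goes in short steps, Python scripts to look and compute and a tool call to move; the robot and the scene stay as the last step left them, time stands still between calls to the robot, and variables do not carry over. Pictures are saved under pics/ and viewed, at most 10 in all, crops included, and the job is handed in when it is done.

Besides the shell and the picture viewer there is one more tool, called after ">>>" as name([rows], argument=value, ...), one row to a line, values as JSON. carry_out: Moves the arm, as the interface text tells. Its arguments: {"type":"object","properties":{"deltas":{"type":"array","items":{"type":"array","items":{"type":"number"}}},"force":{"type":"number"}},"required":["deltas"]}

```bash
mkdir -p pics; cat > h.py <<'E'
import numpy as np, cv2
from workcell import manip, camera, ticket, boxes_of, outline_of
def pts(c, m=None):
    f=200/np.tan(np.radians(c["vertical_fov"])/2); d=c["depth"]
    m=(d>0) if m is None else (m&(d>0))
    v,u=np.nonzero(m); z=d[v,u]
    P=np.c_[(u-c["cx"])/f*z,(v-c["cy"])/f*z,z]
    return (P-c["t"])@c["R"], u, v
def pix(c,X):
    f=200/np.tan(np.radians(c["vertical_fov"])/2); q=c["R"]@np.array(X)+c["t"]
    return np.round([f*q[0]/q[2]+c["cx"],f*q[1]/q[2]+c["cy"]])
def save(c,n,crop=None,s=1):
    i=c["img"][:,:,::-1]
    if crop: i=i[crop[1]:crop[3],crop[0]:crop[2]]
    cv2.imwrite("pics/"+n,cv2.resize(i,None,fx=s,fy=s))
E
python3 - <<'E'
from h import *
np.set_printoptions(precision=4,suppress=True)
o=manip.get_obs(); print({k:o[k] for k in("clock","position","ee_rot","ft_force","grip_width")})
c=camera("top"); save(c,"top.png")
print(-c["R"].T@c["t"])
for q in ["case","lid_grip","clip_a","clip_a_lip","carver","wheel","sep_jar","pliers_1","marker_1"]:
    for b in boxes_of(q,c)[:6]: print(q,round(b["conf"],2),np.round(b["position"],3),pix(c,b["position"]))
c=camera("scene"); save(c,"scene.png")
E
```

```text
{'clock': 0.0, 'position': array([ 0.2005, -0.5915,  0.2172]), 'ee_rot': array([ 0.9867,  0.1627, -0.0001, -0.0008]), 'ft_force': array([-0.1503,  0.5524, -0.6402]), 'grip_width': 0.9971738382639391}
[0.2869 0.0945 1.4421]
case 0.9 [ 0.562 -0.136  0.046] [394. 189.]
lid_grip 0.96 [0.367 0.541 0.025] [175. 258.]
lid_grip 0.89 [0.396 0.171 0.027] [296. 246.]
lid_grip 0.79 [ 0.368 -0.196  0.03 ] [416. 252.]
lid_grip 0.56 [0.575 0.147 0.01 ] [303. 190.]
clip_a 0.63 [0.378 0.504 0.017] [188. 254.]
clip_a 0.6 [0.611 0.192 0.015] [289. 178.]
clip_a 0.42 [ 0.325 -0.173  0.018] [409. 267.]
wheel 0.45 [0.425 0.004 0.015] [350. 236.]
sep_jar 0.34 [0.424 0.002 0.014] [350. 236.]
pliers_1 0.51 [0.409 0.345 0.008] [240. 243.]
marker_1 0.77 [ 0.433 -0.349  0.02 ] [464. 230.]
```

View pics/top.png

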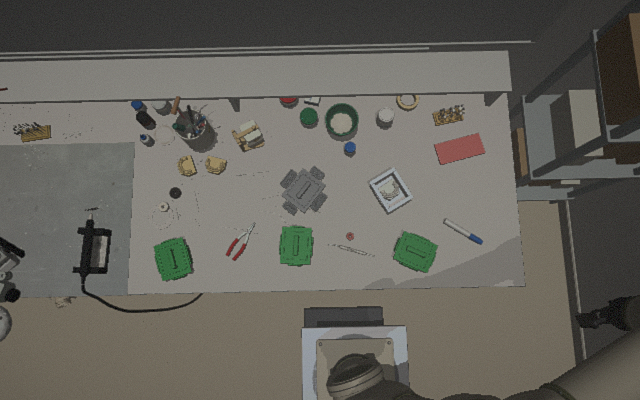

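View pics/scene.png

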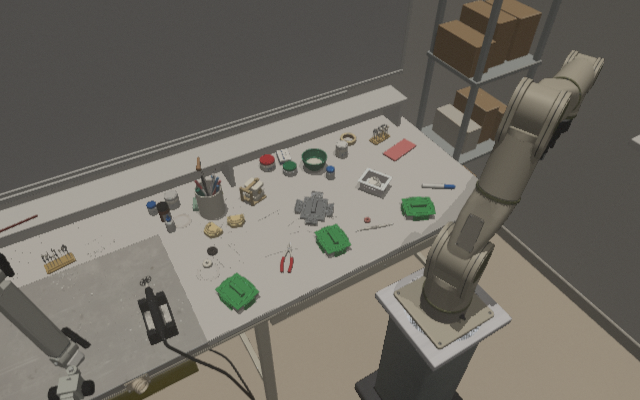

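Look-alikes: green lids at (173,258), (296,246), (415,252); the grey one at (303,190) fits the description. I take the grey one and measure the lid and case in the top view.

```bash
python3 - <<'E'
from h import *
np.set_printoptions(precision=4,suppress=True)
c=camera("top"); save(c,"crop.png",(260,150,420,225),5)
P,u,v=pts(c)
def rect(sel,n):
    p=P[sel]; r=cv2.minAreaRect((p[:,:2]*1000).astype(np.float32)); print(n,len(p),r,np.median(p[:,2]))
near=lambda x,y,r:np.hypot(P[:,0]-x,P[:,1]-y)<r
L=near(.575,.147,.1); C=near(.555,-.132,.09)
print(np.histogram(P[L][:,2],np.arange(-.006,.04,.004)));print(np.histogram(P[C][:,2],np.arange(-.006,.06,.004)))
rect(L&(P[:,2]>.02),"bar"); rect(L&(P[:,2]>.008),"lid"); rect(C&(P[:,2]>.04),"rim")
E
```

```text
(array([251, 693, 440, 238, 582, 477, 178,  94,  37,   8,   0]), array([-0.006, -0.002,  0.002,  0.006,  0.01 ,  0.014,  0.018,  0.022,
        0.026,  0.03 ,  0.034,  0.038]))
(array([240, 652, 520, 151,  32,  25,  89,  83,  65,  58,  48,  50, 182,
       179,  49,   1]), array([-0.006, -0.002,  0.002,  0.006,  0.01 ,  0.014,  0.018,  0.022,
        0.026,  0.03 ,  0.034,  0.038,  0.042,  0.046,  0.05 ,  0.054,
        0.058]))
bar 210 ((573.5608520507812, 144.98861694335938), (141.15606689453125, 141.59283447265625), 6.604732990264893) 0.022968844609889624
lid 1505 ((573.2544555664062, 145.8246307373047), (149.32998657226562, 168.63470458984375), 43.16102600097656) 0.01425006116466147
rim 441 ((563.0316772460938, -125.99452209472656), (112.43353271484375, 93.03030395507812), 29.802682876586914) 0.04618809167355394
```

View pics/crop.png

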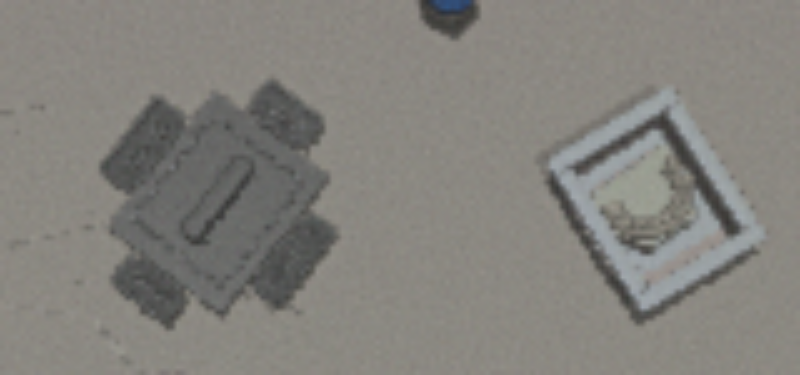

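Crop: grey lid centre at crop (218,200) = pixel (303,190) with bar running up-right; case at pixel (391,190), cast inside; the choice is confirmed. Next I fly to above the lid.

```bash
cat >> h.py <<'E'
def yaw_of(o):
    x,y=o["ee_rot"][:2]; return np.degrees(2*np.arctan2(y,x))
def plan(target,yaw,start=None):
    """calls (fractions) from the pose to target, wrist down; yaw in degrees of tool x, no wrap"""
    if start is None:
        o=manip.get_obs(); start=(o["position"],yaw_of(o))
    p,y=np.array(start[0],float),start[1]
    T=np.array(target,float)
    n=max(1,int(np.ceil(abs(yaw-y)/30-1e-6)),int(np.ceil(np.linalg.norm((T-p)[:2])/.15-1e-6)),int(np.ceil(abs(T-p)[2]/.15)))
    while n:
        a=np.radians(y); d=(T-p)/n; s=-(yaw-y)/n/30
        f=np.round([(d[0]*np.cos(a)+d[1]*np.sin(a))/.15,(d[0]*np.sin(a)-d[1]*np.cos(a))/.15,-d[2]/.15,s],3)
        print(f, "rows>=",int(np.ceil(max(np.linalg.norm(d)/.0625,abs(s)*30/10.7))))
        p=p+.15*np.array([f[0]*np.cos(a)+f[1]*np.sin(a),f[0]*np.sin(a)-f[1]*np.cos(a),-f[2]]); y-=f[3]*30; n-=1
E
python3 -c "
from h import *
print(yaw_of(manip.get_obs()))
plan([.54,.145,.24],144)"
```

```text
18.727595220728098
[ 0.62  -0.654 -0.024 -0.696] rows>= 3
[ 0.813 -0.391 -0.024 -0.696] rows>= 3
[ 0.898 -0.075 -0.025 -0.696] rows>= 3
[ 0.866  0.25  -0.024 -0.696] rows>= 3
[ 0.72   0.542 -0.025 -0.696] rows>= 3
[ 0.48   0.763 -0.024 -0.696] rows>= 3
```

>>> carry_out([
  [0.31, -0.33, -0.01, -0.35, 1],
  [0.62, -0.654, -0.024, -0.696, 1],
  [0.62, -0.654, -0.024, -0.696, 1],
])

```text
clock: 0.98
position: [0.26, -0.4658, 0.2223]
ee_rot: [0.94, 0.342, 0.0, 0.0]
ft_force: [-1.0, -0.9, -0.7]
grip_width: 0.999
grasp_force: 0.0
```

>>> carry_out([
  [0.31, -0.14, -0.01, -0.35, 1],
  [0.62, -0.3, -0.02, -0.696, 1],
  [0.813, -0.391, -0.024, -0.696, 1],
])

```text
clock: 1.35
position: [0.3146, -0.3447, 0.2256]
ee_rot: [0.863, 0.505, 0.0, 0.0]
ft_force: [0.7, -0.5, 0.4]
grip_width: 0.999
grasp_force: 0.0
```

>>> carry_out([
  [0.36, -0.03, -0.01, -0.35, 1],
  [0.72, -0.06, -0.02, -0.696, 1],
  [0.898, -0.075, -0.025, -0.696, 1],
])

```text
clock: 1.72
position: [0.3715, -0.2214, 0.2295]
ee_rot: [0.757, 0.653, 0.0, 0.001]
ft_force: [0.3, -0.6, -0.2]
grip_width: 0.993
grasp_force: 0.0
```

>>> carry_out([
  [0.36, 0.1, -0.01, -0.35, 1],
  [0.72, 0.2, -0.02, -0.696, 1],
  [0.866, 0.25, -0.024, -0.696, 1],
])

```text
clock: 2.1
position: [0.4281, -0.0981, 0.2331]
ee_rot: [0.626, 0.78, 0.0, 0.001]
ft_force: [0.7, -0.2, -0.3]
grip_width: 0.999
grasp_force: 0.0
```

>>> carry_out([
  [0.36, 0.27, -0.01, -0.35, 1],
  [0.72, 0.542, -0.025, -0.696, 1],
  [0.72, 0.542, -0.025, -0.696, 1],
])

```text
clock: 2.48
position: [0.4846, 0.0261, 0.2368]
ee_rot: [0.473, 0.881, 0.001, 0.0]
ft_force: [-1.1, -0.7, 0.9]
grip_width: 0.997
grasp_force: 0.0
```

>>> carry_out([
  [0.24, 0.38, -0.01, -0.35, 1],
  [0.48, 0.763, -0.024, -0.696, 1],
  [0.48, 0.763, -0.024, -0.696, 1],
])

```text
clock: 2.85
position: [0.5405, 0.148, 0.2394]
ee_rot: [0.307, 0.952, 0.001, -0.001]
ft_force: [-0.3, 0.0, -0.2]
grip_width: 1.0
grasp_force: 0.0
```

```bash
cat >> h.py <<'E'
def wrist_cam_in_tool(c):
    o=manip.get_obs(); a=np.radians(yaw_of(o)); d=-c["R"].T@c["t"]-o["position"]
    return d[0]*np.cos(a)+d[1]*np.sin(a), d[0]*np.sin(a)-d[1]*np.cos(a), -d[2]
E
python3 - <<'E'
from h import *
np.set_printoptions(precision=4,suppress=True)
c=camera("wrist"); save(c,"w1.png")
print(wrist_cam_in_tool(c), c["R"][2], c["vertical_fov"], c["cx"],c["cy"])
for b in boxes_of("lid_grip",c)[:4]: print(b["conf"],b["position"],pix(c,b["position"]))
P,u,v=pts(c); n=np.hypot(P[:,0]-.5735,P[:,1]-.146)<.1
print(np.histogram(P[n][:,2],np.arange(-.006,.04,.003)))
for lo,hi in((.0215,.032),(.0085,.0145)):
    s=n&(P[:,2]>lo)&(P[:,2]<hi); m=np.zeros((400,640),np.uint8); m[v[s],u[s]]=255
    k=max(cv2.findContours(m,0,1)[0],key=cv2.contourArea); print(cv2.minAreaRect(k))
E
```

```text
(np.float64(0.07921485622876734), np.float64(-0.0008984838085496008), np.float64(-0.15589372928406833)) [ 0.2464 -0.1778 -0.9527] 62.756360474346955 317.47434022177185 202.1419830507579
0.95 [0.3897, -0.1658, 0.0269] [ 33. 220.]
0.77 [0.4059, 0.1645, 0.031] [255.  56.]
0.67 [0.57, 0.1512, 0.0103] [335. 185.]
(array([   1, 4998, 3990,    3,    5, 3756, 4234, 1391,  559,  140,  520,
         20,    0,    0,    0]), array([-0.006, -0.003,  0.   ,  0.003,  0.006,  0.009,  0.012,  0.015,
        0.018,  0.021,  0.024,  0.027,  0.03 ,  0.033,  0.036,  0.039]))
((331.9668884277344, 190.997802734375), (12.039938926696777, 50.554443359375), 3.814074993133545)
((332.5, 186.5), (117.0, 103.0), 90.0)
```

View pics/w1.png

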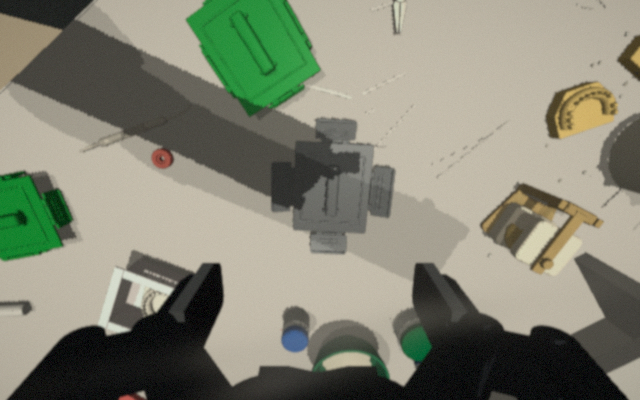

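Wrist view: the grey lid is at (332,190), bar nearly vertical in the picture; green ones at (255,45) and (30,215). Now an exact fit of bar and plate in world coordinates.

```bash
cat >> h.py <<'E'
def fit(c,xy,lo,hi,rad=.1,er=0):
    P,u,v=pts(c); s=(np.hypot(P[:,0]-xy[0],P[:,1]-xy[1])<rad)&(P[:,2]>lo)&(P[:,2]<hi)
    m=np.zeros((400,640),np.uint8); m[v[s],u[s]]=255
    m=cv2.morphologyEx(m,cv2.MORPH_OPEN,np.ones((3,3)))
    n,l,st,_=cv2.connectedComponentsWithStats(m); k=1+st[1:,4].argmax()
    Q,_,_=pts(c,l==k); 
    r=cv2.minAreaRect((Q[:,:2]*1000).astype(np.float32)); q=Q[:,:2]-Q[:,:2].mean(0); w,V=np.linalg.eigh(q.T@q)
    print("rect",np.round(r[0],1),np.round(r[1],1),round(r[2],2),"z",np.round(np.median(Q[:,2]),4),"mean",np.round(Q.mean(0),4),"yaw",round(np.degrees(np.arctan2(V[1,1],V[0,1])),2),len(Q))
    return Q
E
python3 - <<'E'
from h import *
c=camera("wrist")
fit(c,(.573,.146),.0215,.032); fit(c,(.573,.146),.0085,.0155)
c=camera("top"); fit(c,(.573,.146),.019,.036,.04)
E
```

```text
rect [571.9 144.3] [13.9 62.3] 51.36 z 0.0256 mean [0.5707 0.1451 0.0254] yaw 141.56 598
rect [569.7 145.3] [121.7 143.8] 52.21 z 0.0121 mean [0.5687 0.1465 0.0122] yaw 141.28 7954Traceback (most recent call last):
  File "<stdin>", line 4, in <module>
  File "h.py", line 37, in fit
    n,l,st,_=cv2.connectedComponentsWithStats(m); k=1+st[1:,4].argmax()
                                                      ~~~~~~~~~~~~~~~^^
ValueError: attempt to get argmax of an empty sequence
```

```bash
python3 -c "
from h import *
print(yaw_of(manip.get_obs())-360)
o=manip.get_obs();s=(o['position'],yaw_of(o))
plan([.572,.1444,.10],141.4,s); plan([.572,.1444,.037],141.4,([.572,.1444,.10],141.4))"
```

```text
-216.20337561790748
[-0.166  0.133  0.931  0.08 ] rows>= 3
[ 0.    0.    0.42 -0.  ] rows>= 2
```

>>> carry_out([
  [-0.08, 0.07, 0.3, 0.04, 0],
  [-0.166, 0.133, 0.6, 0.08, 0],
  [-0.166, 0.133, 0.931, 0.08, 0],
  [-0.166, 0.133, 0.931, 0.08, 0],
  [-0.166, 0.133, 0.931, 0.08, 0],
], force=60)

```text
clock: 3.68
position: [0.5728, 0.1457, 0.1025]
ee_rot: [0.33, 0.944, 0.0, 0.001]
ft_force: [-0.6, -0.9, 0.1]
grip_width: 0.5
grasp_force: 0.0
```

```bash
python3 -c "
from h import *
o=manip.get_obs();print(o['position'],yaw_of(o))
plan([.572,.1444,.037],141.4)
c=camera('wrist');fit(c,(.572,.145),.0215,.032,.05)"
```

```text
[0.57281702 0.14568809 0.10251153] 141.50773220595272
[-0.001 -0.01   0.437  0.004] rows>= 2
rect [571.5 145.2] [13.6 61.7] 51.06 z 0.0256 mean [0.5701 0.1461 0.0255] yaw 140.97 1430
```

>>> carry_out([
  [0, -0.004, 0.22, 0.01, 0],
  [0, -0.004, 0.38, 0.01, 0],
  [0, -0.004, 0.437, 0.01, 0],
  [0, -0.004, 0.437, 0.01, 0],
  [0, -0.004, 0.437, 0.01, -1],
  [0, -0.004, 0.437, 0.01, -1],
  [0, -0.004, 0.437, 0.01, -1],
  [0, -0.004, 0.437, 0.01, -1],
  [0, -0.004, 0.437, 0.01, -1],
], force=60)

```text
clock: 4.85
position: [0.5715, 0.146, 0.0347]
ee_rot: [0.331, 0.944, -0.0, -0.0]
ft_force: [0.8, -0.5, -0.3]
grip_width: -0.0
grasp_force: 0.0
```

```bash
python3 -c "
from h import *
c=camera('wrist');save(c,'w2.png');
print(pix(c,manip.get_obs()['position']-[0,0,.02]))
P,u,v=pts(c); n=np.hypot(P[:,0]-.572,P[:,1]-.145)<.1
print(np.histogram(P[n][:,2],np.arange(-.006,.08,.004)))"
```

```text
[320. 239.]
(array([   83, 27570,    17,   114, 25101,  7052,  2248,  1056,   372,
           0,     0,     0,     0,     0,    68,   219,   250,   267,
         299,   323,   359]), array([-0.006, -0.002,  0.002,  0.006,  0.01 ,  0.014,  0.018,  0.022,
        0.026,  0.03 ,  0.034,  0.038,  0.042,  0.046,  0.05 ,  0.054,
        0.058,  0.062,  0.066,  0.07 ,  0.074,  0.078]))
```

View pics/w2.png

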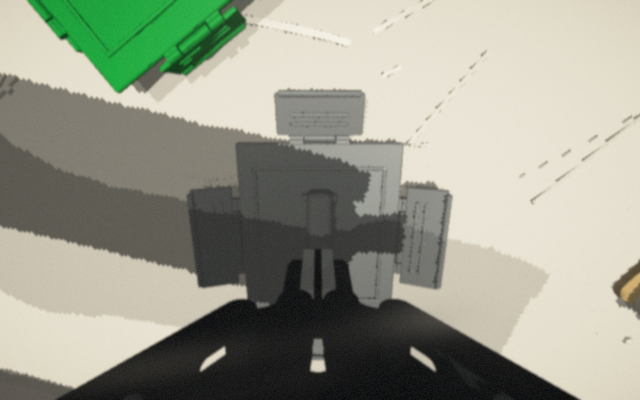

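```bash
python3 -c "
from h import *
c=camera('wrist');o=manip.get_obs()
for k in(.0,.01,.015,.02,.025): print(k,pix(c,o['position']-[0,0,k]))
np.set_printoptions(precision=3,suppress=True,linewidth=200)
P,u,v=pts(c);W=np.full((400,640,3),np.nan);W[v,u]=P
for r in (220,240,247,252,258,264,270,280): print(r,W[r,290:352:4,2])
print(o['grip_width'],o['grasp_force'])
save(c,'w3.png',(260,180,380,320),4)"
```

```text
0.0 [320. 254.]
0.01 [320. 246.]
0.015 [320. 242.]
0.02 [320. 239.]
0.025 [320. 235.]
220 [0.013 0.012 0.013 0.01  0.012 0.024 0.026 0.025 0.025 0.025 0.024 0.012 0.012 0.012 0.011 0.011]
240 [0.011 0.013 0.012 0.011 0.012 0.025 0.025 0.026 0.025 0.026 0.025 0.012 0.012 0.013 0.012 0.011]
247 [0.013 0.012 0.012 0.012 0.011 0.025 0.026 0.026 0.025 0.026 0.024 0.012 0.011 0.012 0.012 0.01 ]
252 [0.011 0.012 0.013 0.012 0.056 0.054 0.055 0.055 0.055 0.055 0.056 0.012 0.012 0.011 0.013 0.012]
258 [0.012 0.012 0.013 0.012 0.06  0.061 0.06  0.061 0.06  0.06  0.061 0.011 0.012 0.013 0.011 0.011]
264 [0.059 0.059 0.058 0.067 0.065 0.065 0.066 0.066 0.065 0.066 0.065 0.058 0.059 0.059 0.059 0.012]
270 [0.065 0.064 0.064 0.072 0.071 0.072 0.071 0.072 0.071 0.071 0.071 0.065 0.064 0.065 0.065 0.011]
280 [0.073 0.072 0.073 0.078 0.08  0.079 0.079 0.078 0.079   nan 0.078 0.078 0.072 0.072 0.071 0.072]
7.344638610311175e-05 0.0
```

View pics/w3.png

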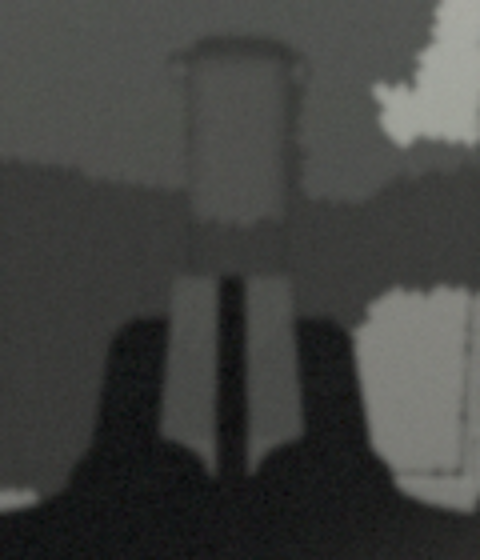

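```bash
python3 -c "
from h import *
np.set_printoptions(precision=4,suppress=True,linewidth=200)
c=camera('wrist');o=manip.get_obs();a=np.radians(yaw_of(o));print(o['position'],o['joint_pos'],wrist_cam_in_tool(c),c['R'])
P,u,v=pts(c);W=np.full((400,640,3),np.nan);W[v,u]=P-o['position']
for r in (252,258,264,270,280):
  for q in (306,314,326,334):
    d=W[r,q];print(r,q,np.array([d[0]*np.cos(a)+d[1]*np.sin(a),d[0]*np.sin(a)-d[1]*np.cos(a),-d[2]]),c['depth'][r,q])"
```

```text
[0.5715 0.1459 0.0347] [ 0.2784  0.5472 -0.7664  1.7146  0.4278  1.0549  0.2645] (np.float64(0.07894018080272057), np.float64(-0.0012751334587448385), np.float64(-0.1556321822875329)) [[ 0.6253  0.7804 -0.0017]
 [ 0.7432 -0.5949  0.3061]
 [ 0.2378 -0.1926 -0.952 ]]
252 306 [ 0.0111 -0.0068 -0.0194] 0.15048422
252 314 [ 0.0115 -0.0031 -0.0202] 0.14958644
252 326 [nan nan nan] 0.0
252 334 [-0.0101  0.0084  0.0233] 0.19758102
258 306 [ 0.0117 -0.0065 -0.0265] 0.14355206
258 314 [ 0.0116 -0.003  -0.0262] 0.14381522
258 326 [ 0.012   0.0022 -0.0269] 0.14300051
258 334 [-0.0142  0.0084  0.0234] 0.19895592
264 306 [ 0.0118 -0.0063 -0.032 ] 0.13824226
264 314 [ 0.0122 -0.0029 -0.0328] 0.13734984
264 326 [ 0.0109  0.0021 -0.0304] 0.1400427
264 334 [ 0.0069  0.006  -0.0229] 0.14842726
270 306 [ 0.0116 -0.0062 -0.0367] 0.13385206
270 314 [ 0.011  -0.0029 -0.0356] 0.13503662
270 326 [ 0.0117  0.002  -0.0368] 0.13365796
270 334 [ 0.0071  0.0057 -0.0286] 0.1428937
280 306 [ 0.0125 -0.0058 -0.0458] 0.1249457
280 314 [ 0.0116 -0.0028 -0.0444] 0.12652032
280 326 [ 0.0118  0.0018 -0.0447] 0.12619984
280 334 [ 0.0119  0.0049 -0.0448] 0.12600595
```

Crop: pads shut above the bar (tips at crop (230,275)), bar beneath untouched: the depth says the tips stand about 18 mm *behind* the reported TCP, not 22 mm ahead. I open and feel downward gently.

>>> carry_out([
  [0, 0, 0, 0, 0],
  [0, 0, 0, 0, 0],
  [0, 0, 0, 0, 0],
  [0, 0, 0.02, 0, 0],
  [0, 0, 0.02, 0, 0],
], force=60)

```text
clock: 5.62
position: [0.5713, 0.1459, 0.0314]
ee_rot: [0.331, 0.944, -0.0, -0.0]
ft_force: [-0.3, -1.1, 0.3]
grip_width: 0.494
grasp_force: 0.0
```

```bash
cat >> h.py <<'E'
def finger(c):
    """lower end of the fingers in the tool frame, from near points"""
    o=manip.get_obs();a=np.radians(yaw_of(o))
    P,u,v=pts(c,c["depth"]<.175); d=P-o["position"]
    T=np.c_[d[:,0]*np.cos(a)+d[:,1]*np.sin(a),d[:,0]*np.sin(a)-d[:,1]*np.cos(a),-d[:,2]]
    m=(abs(T[:,0])<.02)
    for s in(-1,1):
        t=T[m&(s*T[:,1]>0)&(abs(T[:,1])<.07)]; 
        if len(t): k=t[:,2]>np.percentile(t[:,2],97); print("finger",s,np.round(t[k].mean(0),4),np.round(t[:,2].max(),4))
E
python3 -c "
from h import *
finger(camera('wrist')); o=manip.get_obs();print(o['position'],o['ft_force'],o['grip_width'])"
```

```text
finger -1 [ 0.0095 -0.0157 -0.0096] 0.0081
finger 1 [ 0.0091  0.0149 -0.011 ] 0.0091
[0.57139243 0.14594686 0.03148625] [ 0.50488873 -0.45983199  0.74691591] 0.500644806369347
```

>>> carry_out([
  [0, 0, 0.02, 0, 0],
  [0, 0, 0.04, 0, 0],
  [0, 0, 0.06, 0, 0],
  [0, 0, 0.06, 0, 0],
])

```text
clock: 6.18
position: [0.5713, 0.1459, 0.0224]
ee_rot: [0.331, 0.944, -0.0, -0.0]
ft_force: [-0.7, -0.1, 0.2]
grip_width: 0.5
grasp_force: 0.0
```

```bash
python3 -c "
from h import *
c=camera('wrist'); o=manip.get_obs();print(o['position'],o['ft_force'],o['grip_width'])
save(c,'w4.png')"
```

```text
[0.57142034 0.14594067 0.02256682] [ 0.19952146 -0.29247732 -0.16574993] 0.4989508113586451
```

View pics/w4.png

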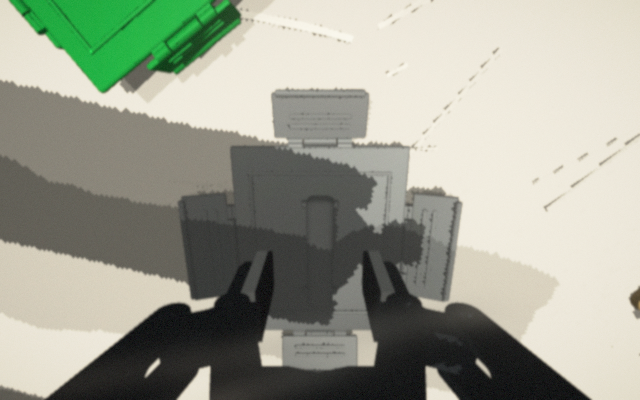

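The picture shows fingertips at (265,255) and (370,255), still well clear above the plate, no contact although the TCP reads 22 mm. I read the tips' true height.

```bash
python3 -c "
from h import *
np.set_printoptions(precision=4,suppress=True,linewidth=200)
c=camera('wrist');o=manip.get_obs();a=np.radians(yaw_of(o))
P,u,v=pts(c);W=np.full((400,640,3),np.nan);d=P-o['position'];W[v,u]=np.c_[d[:,0]*np.cos(a)+d[:,1]*np.sin(a),d[:,0]*np.sin(a)-d[:,1]*np.cos(a),d[:,2]+o['position'][2]]
for q in (262,268,368,374):
  for r in (248,252,256,260,266,274): print(q,r,W[r,q])"
```

```text
262 248 [-0.0015 -0.0326  0.0117]
262 252 [ 0.0116 -0.0269  0.0429]
262 256 [ 0.0111 -0.0264  0.0459]
262 260 [ 0.0113 -0.0257  0.05  ]
262 266 [ 0.0114 -0.0248  0.0556]
262 274 [ 0.0117 -0.0237  0.0625]
268 248 [-0.0015 -0.0293  0.0115]
268 252 [ 0.0118 -0.0241  0.0432]
268 256 [ 0.0115 -0.0236  0.0465]
268 260 [ 0.0123 -0.0228  0.0519]
268 266 [ 0.0093 -0.023   0.0516]
268 274 [ 0.0062 -0.0229  0.0531]
368 248 [-0.0014  0.0266  0.0117]
368 252 [0.0116 0.0215 0.0428]
368 256 [0.0119 0.0208 0.0474]
368 260 [0.0114 0.0204 0.05  ]
368 266 [0.0106 0.0199 0.0539]
368 274 [0.0078 0.0197 0.0558]
374 248 [-0.0018  0.0301  0.0108]
374 252 [0.0118 0.0241 0.0431]
374 256 [0.0115 0.0236 0.0466]
374 260 [0.0115 0.023  0.0502]
374 266 [0.0116 0.0221 0.0559]
374 274 [0.0118 0.0209 0.0627]
```

>>> carry_out([
  [0, 0, 0.06, 0, 0],
  [0, 0, 0.11, 0, 0],
  [0, 0, 0.14, 0, 0],
  [0, 0, 0.155, 0, 0],
  [0, 0, 0.155, 0, 0],
])

```text
clock: 6.9
position: [0.5715, 0.146, -0.0007]
ee_rot: [0.331, 0.944, -0.0, -0.0]
ft_force: [0.8, -1.0, -0.7]
grip_width: 0.501
grasp_force: 0.0
```

>>> carry_out([
  [0, 0, 0.015, 0, 0],
  [0, 0, 0.015, 0, -1],
  [0, 0, 0.015, 0, -1],
  [0, 0, 0.015, 0, -1],
  [0, 0, 0.015, 0, -1],
  [0, 0, 0.015, 0, -1],
], force=60)

```text
clock: 7.65
position: [0.5731, 0.1463, -0.0007]
ee_rot: [0.331, 0.943, 0.001, 0.002]
ft_force: [-2.2, -1.4, 16.9]
grip_width: 0.146
grasp_force: 62.8
```

>>> carry_out([
  [0, 0, -0.1, 0, -1],
  [0, 0, -0.3, 0, -1],
  [0, 0, -0.6, 0, -1],
  [0, 0, -0.8, 0, -1],
  [0, 0, -0.8, 0, -1],
  [0, 0, -0.8, 0, -1],
], force=80)

```text
clock: 8.4
position: [0.5708, 0.1455, 0.1159]
ee_rot: [0.331, 0.943, -0.001, -0.001]
ft_force: [-0.5, 0.0, -3.6]
grip_width: 0.143
grasp_force: 78.8
```

```bash
python3 -c "
from h import *
o=manip.get_obs();print(o['position'],yaw_of(o),o['ft_force'],o['grip_width'],o['ee_rot'])
c=camera('wrist'); z=o['position'][2]
P,u,v=pts(c);n=np.hypot(P[:,0]-.572,P[:,1]-.146)<.1
print(np.histogram(P[n][:,2],np.arange(.08,.18,.005)))
t=camera('top'); fit(t,(.562,-.126),.04,.052,.09)"
```

```text
[0.57075674 0.14547026 0.11592514] 141.29575660770394 [-5.24984919e-01  2.22646837e-03 -3.58232213e+00] 0.1432596523131591 [ 3.31372687e-01  9.43499495e-01 -6.28424068e-04 -6.71159194e-04]
(array([    0,     0,     0,     0,     0,     0,     0,     0,    12,
       29898, 12072,  3079,  3641,   442,   402,   510,   318,   783,
         983]), array([0.08 , 0.085, 0.09 , 0.095, 0.1  , 0.105, 0.11 , 0.115, 0.12 ,
       0.125, 0.13 , 0.135, 0.14 , 0.145, 0.15 , 0.155, 0.16 , 0.165,
       0.17 , 0.175]))
rect [ 561.5 -165.8] [44.9 97.9] 88.93 z 0.0468 mean [ 0.5588 -0.1638  0.0465] yaw -171.9 154
```

Lid is held (3.6 N). Next: a waypoint beside the case, turned to its yaw, from which the wrist camera sees the case past the lid.

```bash
python3 -c "
from h import *
plan([.453,.065,.24],30)"
```

```text
[ 0.069 -0.227 -0.207  0.928] rows>= 3
[-0.045 -0.233 -0.208  0.927] rows>= 3
[-0.149 -0.185 -0.207  0.928] rows>= 3
[-0.218 -0.095 -0.208  0.927] rows>= 3
```

>>> carry_out([
  [0.02, -0.08, -0.1, 0.25, -1],
  [0.05, -0.16, -0.207, 0.5, -1],
  [0.069, -0.227, -0.207, 0.75, -1],
  [0.069, -0.227, -0.207, 0.928, -1],
])

```text
clock: 9.0
position: [0.5412, 0.1251, 0.1473]
ee_rot: [0.55, 0.835, -0.001, -0.0]
ft_force: [-0.6, 0.4, -4.0]
grip_width: 0.14
grasp_force: 79.1
```

>>> carry_out([
  [-0.01, -0.06, -0.05, 0.25, -1],
  [-0.02, -0.12, -0.1, 0.5, -1],
  [-0.03, -0.18, -0.15, 0.75, -1],
  [-0.045, -0.233, -0.208, 0.927, -1],
])

```text
clock: 9.5
position: [0.5118, 0.1055, 0.1784]
ee_rot: [0.735, 0.679, -0.001, -0.001]
ft_force: [0.5, -0.2, -2.0]
grip_width: 0.136
grasp_force: 79.1
```

>>> carry_out([
  [-0.04, -0.05, -0.05, 0.25, -1],
  [-0.08, -0.1, -0.1, 0.5, -1],
  [-0.12, -0.15, -0.15, 0.75, -1],
  [-0.149, -0.185, -0.207, 0.928, -1],
])

```text
clock: 10.0
position: [0.4825, 0.0852, 0.2096]
ee_rot: [0.876, 0.482, -0.001, -0.0]
ft_force: [0.8, 0.5, -3.2]
grip_width: 0.139
grasp_force: 79.1
```

>>> carry_out([
  [-0.06, -0.03, -0.05, 0.25, -1],
  [-0.12, -0.05, -0.1, 0.5, -1],
  [-0.18, -0.08, -0.15, 0.75, -1],
  [-0.218, -0.095, -0.208, 0.927, -1],
  [-0.218, -0.095, -0.208, 0.927, -1],
])

```text
clock: 10.62
position: [0.4537, 0.0653, 0.2413]
ee_rot: [0.966, 0.259, -0.0, 0.0]
ft_force: [0.9, -0.4, -3.7]
grip_width: 0.138
grasp_force: 79.1
```

```bash
python3 -c "
from h import *
o=manip.get_obs();print(o['position'],yaw_of(o),o['ee_rot'],o['joint_pos'])
c=camera('wrist'); save(c,'w5.png')
Q=fit(c,(.563,-.126),.040,.052,.09)
print(pix(c,[.563,-.126,.046]))
fit(c,(.453,.065),.260,.275,.06)
np.set_printoptions(precision=4,suppress=True)
P,u,v=pts(c);n=np.hypot(P[:,0]-.453,P[:,1]-.065)<.1
print(np.histogram(P[n][:,2],np.arange(.23,.28,.004)))
"
```

```text
[0.45374344 0.06528538 0.2413313 ] 30.017427354232606 [ 9.65886427e-01  2.58965935e-01 -1.89439950e-04  1.33915732e-04] [ 0.39969199 -0.02175515 -0.6242188   1.8132927  -0.01275248  1.3463397
 -1.26846478]
rect [ 560.7 -127.9] [111.1  93.3] 29.95 z 0.0461 mean [ 0.5659 -0.1282  0.0459] yaw -137.97 3695
[519. 171.]
rect [454.1  62.9] [60.8 36.5] 50.41 z 0.2676 mean [0.4565 0.0669 0.2676] yaw -149.97 4429
(array([    0,     0,     0,     0,     6, 17169, 19902,  6636,  1362,
        3519,   326,   324]), array([0.23 , 0.234, 0.238, 0.242, 0.246, 0.25 , 0.254, 0.258, 0.262,
       0.266, 0.27 , 0.274, 0.278]))
```

View pics/w5.png

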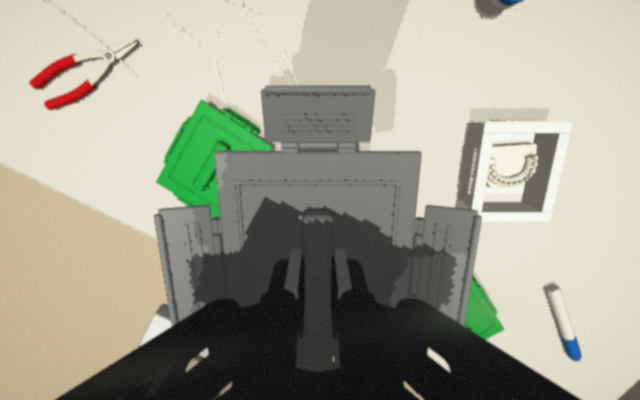

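Picture: case wholly visible at (520,170), lid held straight, clips open; the rim fit (111 x 93 mm) is right. Now the lid's offset in the hand, seen by the same camera.

```bash
cat > lidhand.py <<'E'
from h import *
np.set_printoptions(precision=4,suppress=True)
c=camera('wrist');o=manip.get_obs();a=np.radians(yaw_of(o));zp=o['position'][2]+.0123
P,u,v=pts(c);d=P-o['position'];T=np.c_[d[:,0]*np.cos(a)+d[:,1]*np.sin(a),d[:,0]*np.sin(a)-d[:,1]*np.cos(a),P[:,2]-zp]
ok=abs(T[:,2])<.0045
F=[]
for col in list(range(222,256,3))+list(range(382,416,3)):
    k=ok&(u==col)&(v>140)&(v<200); F.append(T[k][T[k][:,0].argmax()])
F=np.array(F);p=np.polyfit(F[:,1],F[:,0],1);print("front edge x at y=0",p[1],"slope",p[0])
L=[];R=[]
for row in range(160,200,3):
    k=ok&(v==row)&(u>200)&(u<440);t=T[k];L.append(t[t[:,1].argmin()]);R.append(t[t[:,1].argmax()])
L,R=np.array(L),np.array(R)
print("left",np.median(L,0),"right",np.median(R,0),"slopes",np.polyfit(L[:,0],L[:,1],1)[0],np.polyfit(R[:,0],R[:,1],1)[0])
k=ok&(v>155)&(v<200)&(u>225)&(u<410);A=np.c_[T[k][:,:2],np.ones(k.sum())];print("plane tilt",np.linalg.lstsq(A,T[k][:,2],rcond=None)[0])
E
python3 lidhand.py; python3 -c "
from h import *
c=camera('wrist'); fit(c,(.561,-.128),.040,.052,.09)"
```

```text
front edge x at y=0 0.053860323660586094 slope -0.0012541435621551298
left [ 0.0412 -0.0452  0.0004] right [ 0.041   0.0455 -0.0003] slopes 0.013822709285423302 0.012740164985401455
plane tilt [-0.0095 -0.0006  0.0008]
rect [ 560.4 -128. ] [112.3  94. ] 29.79 z 0.0461 mean [ 0.5657 -0.1279  0.0459] yaw -136.63 3717
```

```bash
python3 -c "
from h import *
plan([.562,-.1272,.10],29.85)"
```

```text
[-0.011  0.737  0.47   0.005] rows>= 3
[-0.008  0.737  0.469  0.004] rows>= 3
```

>>> carry_out([
  [0, 0.25, 0, 0, -1],
  [0, 0.5, 0.1, 0, -1],
  [-0.011, 0.737, 0.3, 0.005, -1],
  [-0.011, 0.737, 0.47, 0.005, -1],
])

```text
clock: 11.28
position: [0.5081, -0.0339, 0.169]
ee_rot: [0.967, 0.256, -0.001, -0.0]
ft_force: [-0.5, 0.8, -3.1]
grip_width: 0.136
grasp_force: 79.3
```

>>> carry_out([
  [0, 0.25, 0, 0, -1],
  [0, 0.5, 0.1, 0, -1],
  [-0.008, 0.737, 0.3, 0.004, -1],
  [-0.008, 0.737, 0.47, 0.004, -1],
  [-0.008, 0.737, 0.47, 0.004, -1],
  [-0.008, 0.737, 0.47, 0.004, -1],
])

```text
clock: 12.02
position: [0.5623, -0.1269, 0.1015]
ee_rot: [0.966, 0.257, 0.0, 0.0]
ft_force: [0.1, 0.6, -2.5]
grip_width: 0.141
grasp_force: 79.4
```

```bash
python3 -c "
from h import *
print(manip.get_obs()['ft_force']);plan([.562,-.1272,.060],29.85)"; python3 lidhand.py
```

```text
[ 0.12282737  0.56232311 -2.46975211]
[-0.003  0.001  0.277 -0.001] rows>= 1
front edge x at y=0 0.05368210378461723 slope -0.00047174142052075284
left [ 0.0409 -0.0458 -0.0007] right [ 0.0411  0.0451 -0.0009] slopes -0.011670252006222062 -0.0015139236169422006
plane tilt [-0.0075 -0.0009  0.0002]
```

>>> carry_out([
  [-0.003, 0, 0.12, 0, -1],
  [-0.003, 0, 0.24, 0, -1],
  [-0.003, 0, 0.32, 0, -1],
  [-0.003, 0, 0.34, 0, -1],
  [-0.003, 0, 0.36, 0, -1],
  [-0.003, 0, 0.37, 0, -1],
  [-0.003, 0, 0.38, 0, -1],
])

```text
clock: 12.95
position: [0.5617, -0.1278, 0.044]
ee_rot: [0.967, 0.257, 0.0, 0.0]
ft_force: [0.1, 0.4, -2.4]
grip_width: 0.136
grasp_force: 79.6
```

```bash
python3 -c "
from h import *
o=manip.get_obs();print(o['position'],o['ft_force'],o['torque'])"
```

```text
[ 0.56166061 -0.12782833  0.04400957] [ 0.08859893  0.35263073 -2.42670849] [ 0.00605675 -0.01985054  0.01751727]
```

>>> carry_out([
  [0, 0, 0.01, 0, -1],
  [0, 0, 0.02, 0, -1],
  [0, 0, 0.025, 0, -1],
  [0, 0, 0.025, 0, -1],
])

```text
clock: 13.45
position: [0.562, -0.1276, 0.0404]
ee_rot: [0.966, 0.257, 0.001, 0.0]
ft_force: [3.1, 1.5, -0.5]
grip_width: 0.133
grasp_force: 80.0
```

>>> carry_out([
  [0, 0, 0.007, 0, -1],
  [0, 0, 0.013, 0, -1],
  [0, 0, 0.018, 0, -1],
  [0, 0, 0.018, 0, -1],
])

```text
clock: 13.95
position: [0.5622, -0.1273, 0.0375]
ee_rot: [0.966, 0.257, 0.001, 0.0]
ft_force: [4.9, 3.1, -0.7]
grip_width: 0.135
grasp_force: 80.7
```

>>> carry_out([
  [0.004, 0, 0, 0, -1],
  [0.006, 0, 0.006, 0, -1],
  [0.006, 0, 0.012, 0, -1],
  [0.006, 0, 0.012, 0, -1],
])

```text
clock: 14.45
position: [0.5623, -0.1273, 0.0373]
ee_rot: [0.967, 0.257, -0.0, 0.0]
ft_force: [-6.7, 2.9, 21.5]
grip_width: 0.141
grasp_force: 85.4
```

Seated (21 N upward). Ease off, release and rise.

>>> carry_out([
  [0, 0, -0.008, 0, -1],
  [0, 0, -0.01, 0, -0.3],
  [0, 0, -0.01, 0, -0.1],
  [0, 0, -0.02, 0, 0],
  [0, 0, -0.15, 0, 0],
  [0, 0, -0.4, 0, 0],
  [0, 0, -0.8, 0, -0.5],
  [0, 0, -0.8, 0, -1],
])

```text
clock: 15.45
position: [0.5652, -0.1276, 0.1619]
ee_rot: [0.966, 0.257, 0.004, 0.002]
ft_force: [0.2, 0.5, -1.2]
grip_width: 0.078
grasp_force: 0.0
```

>>> carry_out([
  [-0.3, 0, -0.3, 0, -1],
  [-0.4, 0, -0.6, 0, -1],
  [-0.4, 0, -0.6, 0, -1],
  [-0.4, 0, -0.6, 0, -1],
])

```text
clock: 15.95
position: [0.51, -0.1568, 0.2454]
ee_rot: [0.967, 0.257, 0.0, 0.0]
ft_force: [0.5, 0.4, -0.0]
grip_width: -0.001
grasp_force: 0.0
```

```bash
python3 -c "
from h import *
o=manip.get_obs();print(o['position'],yaw_of(o),o['grip_width'],o['ft_force'])
c=camera('wrist'); save(c,'w6.png')
fit(c,(.561,-.128),.061,.072,.05)
Q=fit(c,(.561,-.128),.0455,.0535,.075)
A=np.c_[Q[:,:2],np.ones(len(Q))]
P,u,v=pts(c); k=(np.hypot(P[:,0]-.561,P[:,1]+.128)<.043)&(P[:,2]>.045)&(P[:,2]<.055);A=np.c_[P[k][:,:2],np.ones(k.sum())];print(np.linalg.lstsq(A,P[k][:,2],rcond=None)[0],np.median(P[k][:,2]))
"
```

```text
[ 0.50995578 -0.1568366   0.24536351] 29.742356135310633 -0.000892856191006051 [ 0.48155392  0.35098638 -0.00671355]
rect [ 560.2 -128.3] [61.2 13.3] 30.02 z 0.0636 mean [ 0.561  -0.1282  0.0635] yaw -150.21 855
rect [ 560.9 -126.2] [144.2 122. ] 30.54 z 0.0501 mean [ 0.5636 -0.1255  0.0502] yaw -150.57 11655
[-0.0001452  -0.00234999  0.04975517] 0.049941833971143074
```

View pics/w6.png

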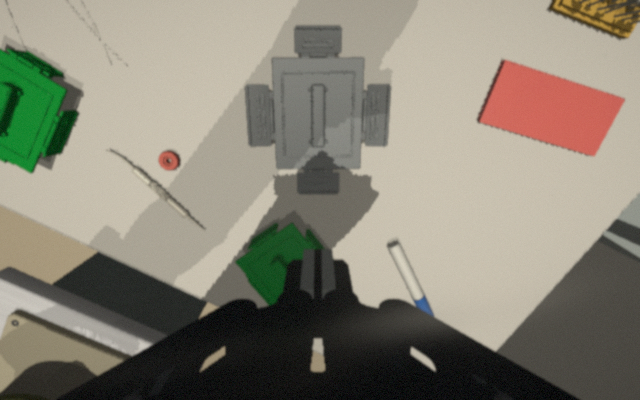

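Lid is seated flat (plate top 49.9 mm, bar top 63.6 mm, yaw 30°, centred at (320,113)). Now clip angles and the tool's shape seen from the camera.

```bash
cat >> h.py <<'E'
C0=np.array([.5605,-.1283]); A0=np.radians(30)
def clips(c):
    P,u,v=pts(c); d=P[:,:2]-C0
    X=d[:,0]*np.cos(A0)+d[:,1]*np.sin(A0); Y=-d[:,0]*np.sin(A0)+d[:,1]*np.cos(A0)
    for n,r,t,h,w in(("a",X,Y,.0585,.018),("b",Y,X,.0485,.026),("c",-X,Y,.0585,.018),("d",-Y,X,.0485,.026)):
        s=(abs(t)<w)&(r>h-.006)&(r<h+.032)&(P[:,2]>.012)&(P[:,2]<.09)
        if s.sum()<10: print(n,"few",s.sum()); continue
        q=r[s]-h; z=P[s][:,2]-.048; e=q>np.percentile(q,93)
        print(n,s.sum(),"outer mm",np.round(1e3*q[e].mean(),1),"z",np.round(1e3*z[e].mean(),1),"max",np.round(1e3*q.max(),1),"bins",[ (int(np.median(1e3*z[(q>b/1e3)&(q<(b+4)/1e3)])) if ((q>b/1e3)&(q<(b+4)/1e3)).any() else None) for b in range(-4,28,4)])
def toolpos(side,r,z,face=.0117):
    """TCP for a face at r (m, from the lid centre) on a side; tip z"""
    u={"a":A0,"b":A0+np.pi/2,"c":A0+np.pi,"d":A0-np.pi/2}[side]
    p=C0+(r+face)*np.array([np.cos(u),np.sin(u)]); return [p[0],p[1],z-.018]
E
python3 - <<'E'
from h import *
c=camera('wrist'); clips(c); clips(camera('top'))
o=manip.get_obs();a=np.radians(yaw_of(o))
P,u,v=pts(c,c["depth"]<.2); d=P-o["position"]
T=1e3*np.c_[d[:,0]*np.cos(a)+d[:,1]*np.sin(a),d[:,0]*np.sin(a)-d[:,1]*np.cos(a),-d[:,2]]
for lo in range(-130,0,10):
    k=(T[:,2]>lo)&(T[:,2]<lo+10)
    if k.sum()>20: print(lo,k.sum(),"x",np.percentile(T[k,0],[2,98]).round(),"y",np.percentile(T[k,1],[2,98]).round())
plan(toolpos("c",.078,.075),30)
E
```

```text
a 1322 outer mm 23.4 z 8.0 max 24.4 bins [1, 2, 2, 3, 4, 5, 8, 7]
b 1573 outer mm 23.0 z 9.1 max 24.3 bins [1, 1, 3, 4, 5, 6, 8, 8]
c 933 outer mm 23.2 z 10.3 max 24.4 bins [1, 2, 3, 4, 6, 6, 9, 9]
d 1573 outer mm 22.8 z 10.9 max 24.2 bins [1, 2, 3, 5, 6, 7, 10, 9]
a 126 outer mm 26.0 z 8.9 max 27.0 bins [1, 1, 3, 5, 5, 6, 8, 9]
b 163 outer mm 23.7 z 9.9 max 24.2 bins [2, 3, 4, 3, 5, 7, 8, 10]
c 100 outer mm 20.8 z 11.8 max 21.6 bins [3, 4, 5, 6, 8, 9, 11, None]
d 130 outer mm 21.8 z 11.1 max 23.4 bins [2, 3, 5, 3, 8, 9, 12, None]
-110 1120 x [14. 17.] y [-17.  17.]
-100 9999 x [ 5. 16.] y [-56.  56.]
-90 9330 x [-4. 16.] y [-49.  49.]
-80 6726 x [-10.  15.] y [-41.  41.]
-70 5676 x [-10.  12.] y [-35.  35.]
-60 1711 x [-11.  12.] y [-24.  24.]
-50 698 x [ 5. 10.] y [-13.  13.]
-40 775 x [ 5. 10.] y [-13.  13.]
-30 613 x [ 5. 10.] y [-13.  13.]
-20 80 x [ 5. 10.] y [-8.  6.]
[-0.105  0.003  0.624 -0.004] rows>= 2
[-0.106  0.004  0.625 -0.003] rows>= 2
```

>>> carry_out([
  [-0.105, 0, 0.3, 0, -1],
  [-0.211, 0.007, 0.6, -0.007, -1],
  [-0.211, 0.007, 0.9, -0.007, -1],
  [-0.211, 0.007, 0.9, -0.007, -1],
])

```text
clock: 16.6
position: [0.4806, -0.1726, 0.1072]
ee_rot: [0.966, 0.259, -0.003, -0.002]
ft_force: [-0.3, 0.7, 0.4]
grip_width: -0.005
grasp_force: 0.0
```

>>> carry_out([
  [0, 0, 0.2, 0, -1],
  [0, 0, 0.33, 0, -1],
  [0, 0, 0.33, 0, -1],
  [0, 0, 0.33, 0, -1],
])

```text
clock: 17.1
position: [0.4843, -0.1738, 0.0627]
ee_rot: [0.966, 0.259, 0.001, 0.001]
ft_force: [0.3, 0.3, -0.4]
grip_width: 0.001
grasp_force: 0.0
```

```bash
python3 - <<'E'
from h import *
o=manip.get_obs();print(o['position'],yaw_of(o),o['ft_force'])
for r,z in((.0765,.058),(.0765,.040),(.0725,.032),(.0695,.028),(.0675,.022)): plan(toolpos("c",r,z),30)
E
```

```text
[ 0.48429803 -0.1737623   0.06268379] 29.964839276638795 [ 0.336908    0.27694592 -0.37559172]
[ 0.003 -0.008  0.151 -0.001] rows>= 1
[ 0.003 -0.008  0.271 -0.001] rows>= 1
[ 0.03  -0.008  0.325 -0.001] rows>= 1
[ 0.05  -0.009  0.351 -0.001] rows>= 1
[ 0.063 -0.009  0.391 -0.001] rows>= 1
```

>>> carry_out([
  [0.003, -0.008, 0.08, 0, -1],
  [0.003, -0.008, 0.151, 0, -1],
  [0.003, -0.008, 0.19, 0, -1],
  [0.003, -0.008, 0.23, 0, -1],
  [0.003, -0.008, 0.271, 0, -1],
  [0.015, -0.008, 0.3, 0, -1],
  [0.03, -0.008, 0.325, 0, -1],
  [0.05, -0.008, 0.351, 0, -1],
  [0.06, -0.008, 0.37, 0, -1],
  [0.063, -0.008, 0.391, 0, -1],
  [0.063, -0.008, 0.391, 0, -1],
])

```text
clock: 18.48
position: [0.4906, -0.1679, 0.002]
ee_rot: [0.966, 0.258, -0.0, -0.0]
ft_force: [0.0, -1.1, 0.3]
grip_width: -0.003
grasp_force: 0.0
```

```bash
python3 - <<'E'
from h import *
o=manip.get_obs();print(o['position'],yaw_of(o),o['ft_force'])
plan(toolpos("c",.0617,.022),30); clips(camera("wrist"))
E
```

```text
[ 0.49056037 -0.16785222  0.00204714] 29.945221986432212 [ 0.04270146 -1.0766734   0.26768737]
[ 0.046  0.005 -0.013 -0.002] rows>= 1
a few 0
b 19083 outer mm 22.9 z 8.9 max 25.3 bins [1, 1, 2, 4, 5, 6, 8, 8]
c 10411 outer mm 27.1 z 13.1 max 32.0 bins [1, 1, 37, 18, 1, -5, 13, 14]
d 19235 outer mm 21.8 z 10.7 max 24.1 bins [1, 2, 3, 5, 6, 7, 10, 9]
```

>>> carry_out([
  [0.005, 0, 0, 0, -1],
  [0.01, 0, 0, 0, -1],
  [0.015, 0, 0, 0, -1],
  [0.02, 0, 0, 0, -1],
])

```text
clock: 19.02
position: [0.4933, -0.1665, 0.0024]
ee_rot: [0.966, 0.258, 0.0, 0.0]
ft_force: [-0.5, -0.4, -0.6]
grip_width: 0.0
grasp_force: 0.3
```

>>> carry_out([
  [0.004, 0, 0, 0, -1],
  [0.007, 0, 0, 0, -1],
  [0.007, 0, 0, 0, -1],
])

```text
clock: 19.4
position: [0.494, -0.1661, 0.0022]
ee_rot: [0.966, 0.258, -0.0, 0.0]
ft_force: [-1.3, -1.5, -1.1]
grip_width: 0.001
grasp_force: 1.1
```

>>> carry_out([
  [0.004, 0, 0, 0, -1],
  [0.008, 0, 0, 0, -1],
  [0.008, 0, 0, 0, -1],
])

```text
clock: 19.77
position: [0.4945, -0.1657, 0.002]
ee_rot: [0.966, 0.258, -0.001, -0.0]
ft_force: [-5.1, -2.9, -1.5]
grip_width: 0.006
grasp_force: 2.5
```

>>> carry_out([
  [0.004, 0, 0, 0, -1],
  [0.007, 0, 0, 0, -1],
  [0.007, 0, 0, 0, -1],
])

```text
clock: 20.15
position: [0.4949, -0.1655, 0.0018]
ee_rot: [0.966, 0.258, -0.001, -0.0]
ft_force: [-5.9, -4.4, -2.0]
grip_width: -0.006
grasp_force: 3.3
```

>>> carry_out([
  [0.004, 0, 0, 0, -1],
  [0.007, 0, 0, 0, -1],
  [0.007, 0, 0, 0, -1],
])

```text
clock: 20.52
position: [0.4952, -0.1653, 0.0016]
ee_rot: [0.966, 0.258, -0.002, -0.0]
ft_force: [-7.5, -4.1, -1.5]
grip_width: 0.002
grasp_force: 4.3
```

>>> carry_out([
  [0.003, 0, 0, 0, -1],
  [0.005, 0, 0, 0, -1],
  [0.005, 0, 0, 0, -1],
])

```text
clock: 20.9
position: [0.4956, -0.165, 0.0015]
ee_rot: [0.966, 0.258, -0.002, -0.0]
ft_force: [-7.8, -5.0, -2.0]
grip_width: 0.0
grasp_force: 4.7
```

>>> carry_out([
  [0.003, 0, 0, 0, -1],
  [0.006, 0, 0, 0, -1],
  [0.006, 0, 0, 0, -1],
])

```text
clock: 21.28
position: [0.4961, -0.1647, 0.0014]
ee_rot: [0.966, 0.258, -0.002, -0.0]
ft_force: [-8.3, -5.8, -1.3]
grip_width: 0.0
grasp_force: 5.1
```

>>> carry_out([
  [0.003, 0, 0, 0, -1],
  [0.005, 0, 0, 0, -1],
  [0.005, 0, 0, 0, -1],
])

```text
clock: 21.65
position: [0.4966, -0.1644, 0.0012]
ee_rot: [0.966, 0.258, -0.002, -0.0]
ft_force: [-8.0, -5.1, -2.8]
grip_width: 0.003
grasp_force: 5.1
```

>>> carry_out([
  [0.003, 0, 0, 0, -1],
  [0.005, 0, 0, 0, -1],
  [0.005, 0, 0, 0, -1],
])

```text
clock: 22.02
position: [0.4971, -0.1641, 0.0011]
ee_rot: [0.966, 0.258, -0.002, -0.0]
ft_force: [-7.6, -6.8, -4.4]
grip_width: -0.001
grasp_force: 4.9
```

>>> carry_out([
  [0.002, 0, 0, 0, -1],
  [0.004, 0, 0, 0, -1],
  [0.004, 0, 0, 0, -1],
])

```text
clock: 22.4
position: [0.4973, -0.164, 0.001]
ee_rot: [0.966, 0.257, -0.003, -0.0]
ft_force: [-9.3, -6.9, -4.4]
grip_width: -0.004
grasp_force: 5.8
```

>>> carry_out([
  [0.002, 0, 0, 0, -1],
  [0.003, 0, 0, 0, -1],
  [0.003, 0, 0, 0, -1],
])

```text
clock: 22.78
position: [0.4978, -0.1636, 0.0009]
ee_rot: [0.966, 0.258, -0.003, -0.0]
ft_force: [-8.6, -6.2, -5.6]
grip_width: -0.002
grasp_force: 5.1
```

```bash
python3 - <<'E'
from h import *
o=manip.get_obs();print(o['position'],o['ft_force'],o['torque'])
c=camera("wrist"); save(c,"w7.png")
fit(c,(.561,-.128),.061,.072,.05)
E
```

```text
[ 0.49781275 -0.16362147  0.00092605] [-8.55799962 -6.16017779 -5.61912892] [-1.45339237  1.7443089   0.03467455]
rect [ 559.9 -128.4] [57.9 13.8] 29.94 z 0.0636 mean [ 0.5624 -0.1269  0.0635] yaw -150.2 10407
```

View pics/w7.png

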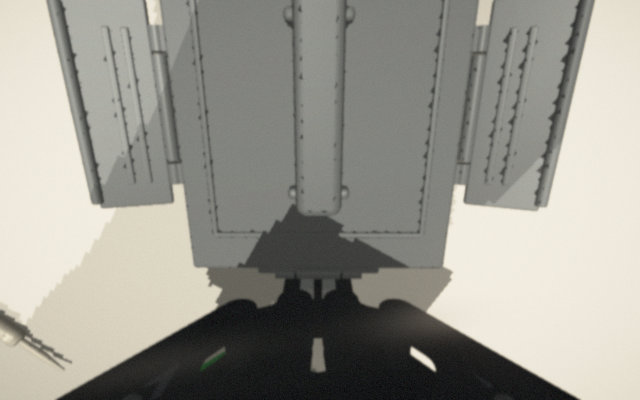

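Lid still square, fingers pressing clip c under the plate edge at (320,280), force not yet dropping: the clip isn't home. Push on in small steps.

>>> carry_out([
  [0.002, 0, 0, 0, -1],
  [0.004, 0, 0, 0, -1],
  [0.004, 0, 0, 0, -1],
])

```text
clock: 23.2
position: [0.4996, -0.1624, 0.0014]
ee_rot: [0.966, 0.258, -0.001, -0.0]
ft_force: [-5.9, -4.1, -4.8]
grip_width: -0.005
grasp_force: 3.1
```

>>> carry_out([
  [0.002, 0, 0, 0, -1],
  [0.003, 0, 0, 0, -1],
  [0.003, 0, 0, 0, -1],
])

```text
clock: 23.58
position: [0.4997, -0.1624, 0.0014]
ee_rot: [0.966, 0.258, -0.002, -0.0]
ft_force: [-6.4, -5.2, -4.6]
grip_width: 0.003
grasp_force: 3.7
```

Snap felt (2 mm jump, then a hard stop). Press once more lightly, retreat, rise and cross to clip a.

>>> carry_out([
  [0.002, 0, 0, 0, -1],
  [0.003, 0, 0, 0, -1],
  [0.003, 0, 0, 0, -1],
])

```text
clock: 23.95
position: [0.4997, -0.1624, 0.0013]
ee_rot: [0.966, 0.258, -0.002, -0.0]
ft_force: [-7.4, -3.7, -3.3]
grip_width: -0.001
grasp_force: 4.5
```

>>> carry_out([
  [-0.05, 0, 0, 0, -1],
  [-0.12, 0, 0, 0, -1],
  [-0.12, 0, -0.2, 0, -1],
  [-0.12, 0, -0.5, 0, -1],
  [-0.12, 0, -0.6, 0, -1],
  [-0.12, 0, -0.6, 0, -1],
])

```text
clock: 24.7
position: [0.487, -0.1708, 0.0932]
ee_rot: [0.966, 0.258, 0.001, 0.001]
ft_force: [0.8, -0.1, 0.0]
grip_width: -0.002
grasp_force: 0.0
```

```bash
python3 - <<'E'
from h import *
o=manip.get_obs();print(o['position'],yaw_of(o),o['ft_force'])
c=camera("wrist"); fit(c,(.561,-.128),.061,.072,.05); clips(c)
plan(toolpos("a",.0765,.09,.0095),30)
E
```

```text
[ 0.48697279 -0.17079795  0.09317894] 29.9313494389255 [ 0.80592198 -0.12504741  0.04211611]
rect [ 561.1 -127.9] [61.2 13.7] 30.0 z 0.0636 mean [ 0.5623 -0.1272  0.0635] yaw -150.26 3036
a few 0
b 5618 outer mm 23.0 z 9.1 max 24.8 bins [1, 1, 3, 4, 5, 6, 8, 8]
c 627 outer mm 1.2 z 0.9 max 1.6 bins [1, 1, None, None, None, None, None, None]
d 5584 outer mm 22.3 z 10.9 max 24.0 bins [1, 2, 3, 5, 6, 7, 10, None]
[ 0.571  0.001  0.066 -0.001] rows>= 2
[ 0.572  0.002  0.067 -0.001] rows>= 2
```

>>> carry_out([
  [0.2, 0, 0, 0, -1],
  [0.4, 0, 0, 0, -1],
  [0.571, 0, 0.02, 0, -1],
  [0.571, 0, 0.02, 0, -1],
])

```text
clock: 25.25
position: [0.5607, -0.1257, 0.0872]
ee_rot: [0.966, 0.26, -0.001, -0.001]
ft_force: [-0.2, 0.2, -0.3]
grip_width: -0.003
grasp_force: 0.0
```

>>> carry_out([
  [0.2, 0, 0, 0, -1],
  [0.4, 0, 0, 0, -1],
  [0.572, 0, 0.1, 0, -1],
  [0.572, 0, 0.11, 0, -1],
  [0.572, 0, 0.11, 0, -1],
  [0.572, 0, 0.11, 0, -1],
])

```text
clock: 26.0
position: [0.6344, -0.086, 0.0731]
ee_rot: [0.966, 0.258, -0.0, 0.0]
ft_force: [0.1, -0.3, -0.4]
grip_width: -0.003
grasp_force: 0.0
```

```bash
python3 - <<'E'
from h import *
o=manip.get_obs();print(o['position'],yaw_of(o),o['ft_force'],o['joint_pos'])
for r,z in((.0765,.058),(.0765,.040),(.0725,.032),(.0695,.028),(.0675,.020)): plan(toolpos("a",r,z,.0095),30)
E
```

```text
[ 0.63436693 -0.08599659  0.07305677] 29.872072717687995 [ 0.06680501 -0.32360406 -0.4463413 ] [ 0.40310517  0.5177659  -0.45028441  1.55934897  0.24244807  1.12018704
 -1.15129704]
[ 0.006 -0.002  0.22  -0.004] rows>= 1
[ 0.006 -0.002  0.34  -0.004] rows>= 1
[-0.021 -0.002  0.394 -0.004] rows>= 1
[-0.041 -0.002  0.42  -0.004] rows>= 2
[-0.054 -0.002  0.474 -0.004] rows>= 2
```

>>> carry_out([
  [0.006, 0, 0.12, 0, -1],
  [0.006, 0, 0.22, 0, -1],
  [0.006, 0, 0.26, 0, -1],
  [0.006, 0, 0.3, 0, -1],
  [0.006, 0, 0.34, 0, -1],
  [-0.008, 0, 0.37, 0, -1],
  [-0.021, 0, 0.394, 0, -1],
  [-0.041, 0, 0.42, 0, -1],
  [-0.05, 0, 0.45, 0, -1],
  [-0.054, 0, 0.47, 0, -1],
  [-0.054, 0, 0.47, 0, -1],
])

```text
clock: 27.38
position: [0.6296, -0.088, 0.0031]
ee_rot: [0.966, 0.259, 0.002, 0.0]
ft_force: [5.9, 3.3, 2.4]
grip_width: 0.003
grasp_force: 3.0
```

>>> carry_out([
  [-0.005, 0, 0, 0, -1],
  [-0.01, 0, 0, 0, -1],
  [-0.015, 0, 0, 0, -1],
  [-0.015, 0, 0, 0, -1],
])

```text
clock: 27.88
position: [0.6288, -0.0884, 0.0031]
ee_rot: [0.966, 0.259, 0.003, -0.0]
ft_force: [11.7, 2.8, -2.9]
grip_width: 0.007
grasp_force: 6.1
```

>>> carry_out([
  [-0.004, 0, 0, 0, -1],
  [-0.007, 0, 0, 0, -1],
  [-0.007, 0, 0, 0, -1],
])

```text
clock: 28.25
position: [0.6277, -0.089, 0.0028]
ee_rot: [0.966, 0.259, 0.003, -0.0]
ft_force: [11.4, 3.8, -5.6]
grip_width: -0.001
grasp_force: 6.0
```

>>> carry_out([
  [-0.002, 0, 0, 0, -1],
  [-0.004, 0, 0, 0, -1],
  [-0.004, 0, 0, 0, -1],
])

```text
clock: 28.62
position: [0.6269, -0.0894, 0.0027]
ee_rot: [0.966, 0.259, 0.003, -0.0]
ft_force: [10.8, 3.6, -4.4]
grip_width: -0.001
grasp_force: 5.6
```

>>> carry_out([
  [-0.002, 0, 0, 0, -1],
  [-0.004, 0, 0, 0, -1],
  [-0.004, 0, 0, 0, -1],
])

```text
clock: 29.0
position: [0.6249, -0.0905, 0.0022]
ee_rot: [0.966, 0.259, 0.001, -0.0]
ft_force: [5.4, 1.7, -2.5]
grip_width: 0.0
grasp_force: 2.8
```

>>> carry_out([
  [-0.003, 0, 0, 0, -1],
  [-0.006, 0, 0, 0, -1],
  [-0.006, 0, 0, 0, -1],
])

```text
clock: 29.38
position: [0.6248, -0.0906, 0.0023]
ee_rot: [0.966, 0.259, 0.002, -0.0]
ft_force: [8.2, 2.7, -3.8]
grip_width: -0.005
grasp_force: 4.3
```

>>> carry_out([
  [-0.002, 0, 0, 0, -1],
  [-0.004, 0, 0, 0, -1],
  [-0.004, 0, 0, 0, -1],
])

```text
clock: 29.75
position: [0.6247, -0.0906, 0.0024]
ee_rot: [0.966, 0.259, 0.002, -0.0]
ft_force: [10.6, 3.2, -7.5]
grip_width: 0.001
grasp_force: 5.4
```

Hard stop felt after the snap: clip a home. Robot-frame lid centre is therefore (0.5624, -0.1273), face offset 10.4 mm. On to clip b with the tool turned 90°.

>>> carry_out([
  [0.05, 0, 0, 0, -1],
  [0.12, 0, 0, 0, -1],
  [0.12, 0, -0.2, 0, -1],
  [0.12, 0, -0.5, 0, -1],
  [0.12, 0, -0.6, 0, -1],
  [0.12, 0, -0.6, 0, -1],
])

```text
clock: 30.5
position: [0.639, -0.0828, 0.093]
ee_rot: [0.966, 0.258, 0.001, 0.0]
ft_force: [0.7, 0.6, -0.9]
grip_width: -0.002
grasp_force: 0.0
```

```bash
cat >> h.py <<'E'
CR=np.array([.5624,-.1273])
def tp(side,r,z):
    global C0; s=C0; C0=CR; q=toolpos(side,r,z,.0104); C0=s; return q
E
python3 - <<'E'
from h import *
o=manip.get_obs();print(o['position'],yaw_of(o),o['ft_force'])
plan(tp("b",.0665,.095),120)
E
```

```text
[ 0.63895942 -0.08284367  0.0929966 ] 29.943898417398586 [ 0.71164447  0.61055158 -0.89595536]
[-0.148 -0.128  0.027 -0.75 ] rows>= 3
[-0.088 -0.174  0.027 -0.751] rows>= 3
[-0.014 -0.195  0.026 -0.75 ] rows>= 3
[ 0.062 -0.185  0.027 -0.751] rows>= 3
```

>>> carry_out([
  [-0.05, -0.04, 0, -0.25, -1],
  [-0.1, -0.09, 0, -0.5, -1],
  [-0.148, -0.128, 0.02, -0.75, -1],
])

```text
clock: 30.88
position: [0.6083, -0.0771, 0.0874]
ee_rot: [0.896, 0.444, -0.001, -0.001]
ft_force: [-0.4, 0.5, -0.1]
grip_width: -0.001
grasp_force: 0.0
```

>>> carry_out([
  [-0.03, -0.06, 0, -0.25, -1],
  [-0.06, -0.12, 0, -0.5, -1],
  [-0.088, -0.174, 0.02, -0.75, -1],
])

```text
clock: 31.25
position: [0.5795, -0.0717, 0.0845]
ee_rot: [0.792, 0.61, -0.001, -0.001]
ft_force: [-0.6, 0.1, 0.2]
grip_width: 0.001
grasp_force: 0.0
```

>>> carry_out([
  [0, -0.06, 0, -0.25, -1],
  [-0.01, -0.12, 0, -0.5, -1],
  [-0.014, -0.195, 0.02, -0.75, -1],
])

```text
clock: 31.62
position: [0.5508, -0.0662, 0.0816]
ee_rot: [0.658, 0.753, -0.001, -0.001]
ft_force: [0.2, -0.2, -0.6]
grip_width: 0.002
grasp_force: 0.0
```

>>> carry_out([
  [0.02, -0.06, 0, -0.25, -1],
  [0.04, -0.12, 0, -0.5, -1],
  [0.062, -0.185, 0.027, -0.751, -1],
  [0.062, -0.185, 0.027, -0.751, -1],
  [0.062, -0.185, 0.027, -0.751, -1],
])

```text
clock: 32.25
position: [0.5232, -0.0608, 0.0787]
ee_rot: [0.502, 0.865, -0.0, -0.0]
ft_force: [0.3, -0.3, 0.5]
grip_width: -0.004
grasp_force: 0.0
```

```bash
python3 - <<'E'
from h import *
o=manip.get_obs();print(o['position'],yaw_of(o),o['ft_force'],o['joint_pos'])
for r,z in((.0665,.058),(.0665,.040),(.0625,.032),(.0605,.028),(.0595,.020)): plan(tp("b",r,z),120)
E
```

```text
[ 0.52322152 -0.06077187  0.07868807] 119.79445981347506 [ 0.25522257 -0.29823491  0.50750383] [ 0.71104535  0.34877987 -0.78740316  1.84629696  0.28045601  1.06198687
  0.33509352]
[-0.002  0.004  0.258 -0.007] rows>= 1
[-0.002  0.004  0.378 -0.007] rows>= 1
[-0.029  0.005  0.431 -0.007] rows>= 2
[-0.042  0.005  0.458 -0.007] rows>= 2
[-0.049  0.005  0.511 -0.007] rows>= 2
```

>>> carry_out([
  [0, 0.004, 0.14, -0.007, -1],
  [0, 0.004, 0.258, -0.007, -1],
  [0, 0.004, 0.3, -0.007, -1],
  [0, 0.004, 0.34, -0.007, -1],
  [0, 0.004, 0.378, -0.007, -1],
  [-0.015, 0.004, 0.41, -0.007, -1],
  [-0.029, 0.004, 0.431, -0.007, -1],
  [-0.042, 0.004, 0.458, -0.007, -1],
  [-0.046, 0.004, 0.49, -0.007, -1],
  [-0.049, 0.004, 0.505, -0.007, -1],
  [-0.049, 0.004, 0.505, -0.007, -1],
])

```text
clock: 33.62
position: [0.5273, -0.0667, 0.0033]
ee_rot: [0.499, 0.867, -0.0, -0.0]
ft_force: [-0.5, 0.2, 0.3]
grip_width: 0.0
grasp_force: 0.1
```

>>> carry_out([
  [-0.004, 0, 0, 0, -1],
  [-0.008, 0, 0, 0, -1],
  [-0.01, 0, 0, 0, -1],
  [-0.01, 0, 0, 0, -1],
])

```text
clock: 34.12
position: [0.5278, -0.0674, 0.0033]
ee_rot: [0.498, 0.867, 0.0, -0.001]
ft_force: [-2.3, 5.0, -2.0]
grip_width: 0.002
grasp_force: 2.7
```

>>> carry_out([
  [-0.004, 0, 0, 0, -1],
  [-0.008, 0, 0, 0, -1],
  [-0.008, 0, 0, 0, -1],
])

```text
clock: 34.5
position: [0.5281, -0.0679, 0.0031]
ee_rot: [0.498, 0.867, 0.0, -0.001]
ft_force: [-2.8, 6.2, -3.0]
grip_width: -0.001
grasp_force: 3.5
```

>>> carry_out([
  [-0.003, 0, 0, 0, -1],
  [-0.006, 0, 0, 0, -1],
  [-0.006, 0, 0, 0, -1],
])

```text
clock: 34.88
position: [0.5282, -0.0682, 0.003]
ee_rot: [0.498, 0.867, 0.0, -0.001]
ft_force: [-4.2, 7.7, -3.0]
grip_width: 0.003
grasp_force: 4.5
```

>>> carry_out([
  [-0.003, 0, 0, 0, -1],
  [-0.005, 0, 0, 0, -1],
  [-0.005, 0, 0, 0, -1],
])

```text
clock: 35.25
position: [0.5284, -0.0685, 0.0029]
ee_rot: [0.498, 0.867, 0.0, -0.002]
ft_force: [-5.6, 8.9, -2.6]
grip_width: -0.002
grasp_force: 5.1
```

>>> carry_out([
  [-0.002, 0, 0, 0, -1],
  [-0.004, 0, 0, 0, -1],
  [-0.004, 0, 0, 0, -1],
])

```text
clock: 35.62
position: [0.5285, -0.0688, 0.0028]
ee_rot: [0.498, 0.867, 0.0, -0.002]
ft_force: [-5.7, 9.8, -3.0]
grip_width: -0.0
grasp_force: 5.4
```

>>> carry_out([
  [-0.002, 0, 0, 0, -1],
  [-0.004, 0, 0, 0, -1],
  [-0.004, 0, 0, 0, -1],
])

```text
clock: 36.0
position: [0.5287, -0.0691, 0.0026]
ee_rot: [0.498, 0.867, 0.0, -0.002]
ft_force: [-4.9, 11.2, -4.1]
grip_width: -0.001
grasp_force: 5.6
```

>>> carry_out([
  [-0.002, 0, 0, 0, -1],
  [-0.004, 0, 0, 0, -1],
  [-0.004, 0, 0, 0, -1],
])

```text
clock: 36.38
position: [0.5289, -0.0695, 0.0026]
ee_rot: [0.498, 0.867, 0.0, -0.002]
ft_force: [-5.9, 10.9, -5.6]
grip_width: -0.0
grasp_force: 5.8
```

>>> carry_out([
  [-0.002, 0, 0, 0, -1],
  [-0.004, 0, 0, 0, -1],
  [-0.004, 0, 0, 0, -1],
])

```text
clock: 36.75
position: [0.529, -0.0696, 0.0025]
ee_rot: [0.498, 0.867, 0.0, -0.002]
ft_force: [-6.5, 12.7, -4.5]
grip_width: 0.002
grasp_force: 6.6
```

>>> carry_out([
  [-0.001, 0, 0, 0, -1],
  [-0.002, 0, 0, 0, -1],
  [-0.002, 0, 0, 0, -1],
])

```text
clock: 37.12
position: [0.5292, -0.07, 0.0024]
ee_rot: [0.498, 0.867, 0.0, -0.002]
ft_force: [-6.0, 10.9, -6.4]
grip_width: 0.003
grasp_force: 6.1
```

Yielding (force falls). Continue.

>>> carry_out([
  [-0.002, 0, 0, 0, -1],
  [-0.003, 0, 0, 0, -1],
  [-0.003, 0, 0, 0, -1],
])

```text
clock: 37.5
position: [0.5292, -0.0701, 0.0024]
ee_rot: [0.498, 0.867, 0.0, -0.003]
ft_force: [-6.3, 12.1, -6.1]
grip_width: -0.003
grasp_force: 6.7
```

>>> carry_out([
  [-0.001, 0, 0, 0, -1],
  [-0.003, 0, 0, 0, -1],
  [-0.003, 0, 0, 0, -1],
])

```text
clock: 37.88
position: [0.5295, -0.0706, 0.0022]
ee_rot: [0.498, 0.867, 0.0, -0.003]
ft_force: [-4.5, 12.3, -7.0]
grip_width: -0.003
grasp_force: 6.3
```

>>> carry_out([
  [-0.001, 0, 0, 0, -1],
  [-0.003, 0, 0, 0, -1],
  [-0.003, 0, 0, 0, -1],
])

```text
clock: 38.25
position: [0.53, -0.0717, 0.0023]
ee_rot: [0.498, 0.867, 0.0, -0.002]
ft_force: [-2.9, 9.6, -7.7]
grip_width: -0.002
grasp_force: 5.1
```

>>> carry_out([
  [-0.001, 0, 0, 0, -1],
  [-0.003, 0, 0, 0, -1],
  [-0.003, 0, 0, 0, -1],
])

```text
clock: 38.62
position: [0.5307, -0.0731, 0.0027]
ee_rot: [0.498, 0.867, 0.0, -0.001]
ft_force: [-2.8, 7.2, -5.3]
grip_width: -0.001
grasp_force: 3.8
```

>>> carry_out([
  [-0.002, 0, 0, 0, -1],
  [-0.004, 0, 0, 0, -1],
  [-0.004, 0, 0, 0, -1],
])

```text
clock: 39.0
position: [0.5308, -0.0731, 0.0027]
ee_rot: [0.498, 0.867, 0.0, -0.002]
ft_force: [-3.7, 8.3, -3.9]
grip_width: 0.002
grasp_force: 4.7
```

>>> carry_out([
  [-0.001, 0, 0, 0, -1],
  [-0.003, 0, 0, 0, -1],
  [-0.003, 0, 0, 0, -1],
])

```text
clock: 39.38
position: [0.5308, -0.0731, 0.0027]
ee_rot: [0.498, 0.867, 0.0, -0.002]
ft_force: [-6.4, 9.1, -3.6]
grip_width: -0.0
grasp_force: 5.4
```

Hard stop: b home. Retreat, rise and cross to clip d.

>>> carry_out([
  [0.05, 0, 0, 0, -1],
  [0.12, 0, 0, 0, -1],
  [0.12, 0, -0.2, 0, -1],
  [0.12, 0, -0.5, 0, -1],
  [0.12, 0, -0.6, 0, -1],
  [0.12, 0, -0.6, 0, -1],
])

```text
clock: 40.12
position: [0.524, -0.0601, 0.0943]
ee_rot: [0.499, 0.867, -0.0, 0.001]
ft_force: [0.1, -0.6, -0.2]
grip_width: -0.001
grasp_force: 0.0
```

```bash
python3 - <<'E'
from h import *
o=manip.get_obs();print(o['position'],yaw_of(o),o['ft_force'])
clips(camera("top"))
plan(tp("d",.0665,.095),120)
E
```

```text
[ 0.52402752 -0.06007275  0.09434079] 120.15991280781917 [ 0.14901376 -0.58321939 -0.22938712]
a few 0
b few 0
c few 0
d few 0
[-0.516 -0.001  0.054  0.003] rows>= 2
[-0.515  0.001  0.054  0.002] rows>= 2
```

>>> carry_out([
  [-0.2, 0, 0, 0, -1],
  [-0.4, 0, 0, 0, -1],
  [-0.516, 0, 0, 0, -1],
  [-0.516, 0, 0, 0, -1],
])

```text
clock: 40.67
position: [0.562, -0.1271, 0.0924]
ee_rot: [0.499, 0.866, 0.0, -0.001]
ft_force: [0.0, 1.4, -0.2]
grip_width: 0.002
grasp_force: 0.0
```

>>> carry_out([
  [-0.2, 0, 0, 0, -1],
  [-0.4, 0, 0.03, 0, -1],
  [-0.515, 0, 0.1, 0.005, -1],
  [-0.515, 0, 0.1, 0.005, -1],
  [-0.515, 0, 0.1, 0.005, -1],
])

```text
clock: 41.3
position: [0.6008, -0.1916, 0.0784]
ee_rot: [0.499, 0.867, 0.0, -0.0]
ft_force: [0.3, 0.7, 0.9]
grip_width: -0.0
grasp_force: 0.0
```

```bash
python3 - <<'E'
from h import *
o=manip.get_obs();print(o['position'],yaw_of(o),o['ft_force'])
for r,z in((.0665,.058),(.0665,.040),(.0625,.032),(.0605,.028),(.0595,.020)): plan(tp("d",r,z),120)
E
```

```text
[ 0.60084692 -0.1916025   0.07844936] 120.12746961478807 [0.32822563 0.74460008 0.88788112]
[-0.013 -0.008  0.256  0.004] rows>= 1
[-0.013 -0.008  0.376  0.004] rows>= 1
[ 0.013 -0.008  0.43   0.004] rows>= 2
[ 0.027 -0.008  0.456  0.004] rows>= 2
[ 0.033 -0.008  0.51   0.004] rows>= 2
```

>>> carry_out([
  [-0.013, -0.008, 0.14, 0.004, -1],
  [-0.013, -0.008, 0.256, 0.004, -1],
  [-0.013, -0.008, 0.3, 0.004, -1],
  [-0.013, -0.008, 0.34, 0.004, -1],
  [-0.013, -0.008, 0.376, 0.004, -1],
  [0, -0.008, 0.41, 0.004, -1],
  [0.013, -0.008, 0.43, 0.004, -1],
  [0.025, -0.008, 0.456, 0.004, -1],
  [0.029, -0.008, 0.49, 0.004, -1],
  [0.031, -0.008, 0.505, 0.004, -1],
  [0.031, -0.008, 0.505, 0.004, -1],
])

```text
clock: 42.68
position: [0.5977, -0.19, 0.0026]
ee_rot: [0.501, 0.866, -0.0, -0.0]
ft_force: [0.2, -0.2, -0.2]
grip_width: 0.001
grasp_force: 0.0
```

>>> carry_out([
  [0.004, 0, 0, 0, -1],
  [0.008, 0, 0, 0, -1],
  [0.01, 0, 0, 0, -1],
  [0.01, 0, 0, 0, -1],
])

```text
clock: 43.18
position: [0.5971, -0.1887, 0.0028]
ee_rot: [0.501, 0.866, -0.0, 0.0]
ft_force: [0.4, -0.9, -0.1]
grip_width: 0.002
grasp_force: 0.2
```

>>> carry_out([
  [0.004, 0, 0, 0, -1],
  [0.008, 0, 0, 0, -1],
  [0.008, 0, 0, 0, -1],
])

```text
clock: 43.55
position: [0.5964, -0.1876, 0.0028]
ee_rot: [0.501, 0.866, -0.0, 0.0]
ft_force: [0.8, 0.2, -0.4]
grip_width: 0.0
grasp_force: 0.1
```

>>> carry_out([
  [0.004, 0, 0, 0, -1],
  [0.008, 0, 0, 0, -1],
  [0.008, 0, 0, 0, -1],
])

```text
clock: 43.92
position: [0.596, -0.187, 0.0028]
ee_rot: [0.501, 0.866, -0.0, 0.0]
ft_force: [1.8, -2.7, -1.5]
grip_width: -0.002
grasp_force: 1.6
```

>>> carry_out([
  [0.004, 0, 0, 0, -1],
  [0.008, 0, 0, 0, -1],
  [0.008, 0, 0, 0, -1],
])

```text
clock: 44.3
position: [0.5957, -0.1866, 0.0028]
ee_rot: [0.501, 0.865, -0.0, 0.001]
ft_force: [4.1, -5.0, -4.9]
grip_width: 0.0
grasp_force: 3.1
```

>>> carry_out([
  [0.003, 0, 0, 0, -1],
  [0.006, 0, 0, 0, -1],
  [0.006, 0, 0, 0, -1],
])

```text
clock: 44.68
position: [0.5955, -0.1864, 0.0028]
ee_rot: [0.501, 0.865, -0.0, 0.001]
ft_force: [6.6, -6.4, -7.2]
grip_width: 0.0
grasp_force: 4.3
```

>>> carry_out([
  [0.002, 0, 0, 0, -1],
  [0.004, 0, 0, 0, -1],
  [0.004, 0, 0, 0, -1],
])

```text
clock: 45.05
position: [0.5953, -0.1862, 0.0029]
ee_rot: [0.501, 0.865, -0.0, 0.001]
ft_force: [7.1, -6.6, -6.2]
grip_width: -0.001
grasp_force: 4.8
```

>>> carry_out([
  [0.001, 0, 0, 0, -1],
  [0.003, 0, 0, 0, -1],
  [0.003, 0, 0, 0, -1],
])

```text
clock: 45.42
position: [0.5952, -0.1862, 0.0029]
ee_rot: [0.501, 0.865, -0.0, 0.002]
ft_force: [7.2, -8.2, -7.2]
grip_width: 0.001
grasp_force: 5.4
```

>>> carry_out([
  [0, 0, 0.004, 0, -1],
  [0.002, 0, 0.006, 0, -1],
  [0.004, 0, 0.006, 0, -1],
  [0.004, 0, 0.006, 0, -1],
])

```text
clock: 45.92
position: [0.5951, -0.1857, 0.0025]
ee_rot: [0.501, 0.865, -0.0, 0.002]
ft_force: [5.5, -8.5, -2.9]
grip_width: -0.0
grasp_force: 4.9
```

>>> carry_out([
  [0.001, 0, 0.002, 0, -1],
  [0.003, 0, 0.002, 0, -1],
  [0.003, 0, 0.002, 0, -1],
])

```text
clock: 46.3
position: [0.5951, -0.1857, 0.0025]
ee_rot: [0.501, 0.865, -0.001, 0.002]
ft_force: [5.3, -8.2, -1.6]
grip_width: 0.002
grasp_force: 5.3
```

Vertical drag relieved; horizontal about 10 N. Continue.

>>> carry_out([
  [0.002, 0, 0, 0, -1],
  [0.005, 0, 0, 0, -1],
  [0.005, 0, 0, 0, -1],
])

```text
clock: 46.68
position: [0.5948, -0.1853, 0.0023]
ee_rot: [0.502, 0.865, -0.001, 0.002]
ft_force: [7.4, -9.3, -3.9]
grip_width: 0.005
grasp_force: 5.9
```

>>> carry_out([
  [0.002, 0, 0.002, 0, -1],
  [0.004, 0, 0.002, 0, -1],
  [0.004, 0, 0.002, 0, -1],
])

```text
clock: 47.05
position: [0.5946, -0.1848, 0.0022]
ee_rot: [0.502, 0.865, -0.001, 0.002]
ft_force: [7.4, -10.1, -1.7]
grip_width: -0.001
grasp_force: 6.0
```

>>> carry_out([
  [0.002, 0, 0.002, 0, -1],
  [0.003, 0, 0.002, 0, -1],
  [0.003, 0, 0.002, 0, -1],
])

```text
clock: 47.42
position: [0.5946, -0.1848, 0.0021]
ee_rot: [0.502, 0.865, -0.001, 0.003]
ft_force: [8.0, -11.6, -1.4]
grip_width: -0.002
grasp_force: 6.4
```

>>> carry_out([
  [0.001, 0, 0, 0, -1],
  [0.002, 0, 0.001, 0, -1],
  [0.002, 0, 0.001, 0, -1],
])

```text
clock: 47.8
position: [0.5946, -0.1848, 0.0021]
ee_rot: [0.502, 0.865, -0.001, 0.003]
ft_force: [7.3, -11.4, -2.1]
grip_width: 0.003
grasp_force: 6.7
```

>>> carry_out([
  [0.001, 0, 0, 0, -1],
  [0.002, 0, 0.001, 0, -1],
  [0.002, 0, 0.001, 0, -1],
])

```text
clock: 48.18
position: [0.5943, -0.1843, 0.0019]
ee_rot: [0.502, 0.865, -0.001, 0.003]
ft_force: [7.1, -10.2, -0.8]
grip_width: -0.001
grasp_force: 6.3
```

>>> carry_out([
  [0.001, 0, 0, 0, -1],
  [0.003, 0, 0.001, 0, -1],
  [0.003, 0, 0.001, 0, -1],
])

```text
clock: 48.55
position: [0.594, -0.1837, 0.0017]
ee_rot: [0.502, 0.865, -0.001, 0.003]
ft_force: [6.7, -9.2, -1.4]
grip_width: -0.0
grasp_force: 6.0
```

>>> carry_out([
  [0.001, 0, 0, 0, -1],
  [0.003, 0, 0.001, 0, -1],
  [0.003, 0, 0.001, 0, -1],
])

```text
clock: 48.92
position: [0.5937, -0.1832, 0.0016]
ee_rot: [0.502, 0.865, -0.001, 0.003]
ft_force: [5.7, -8.7, -0.5]
grip_width: -0.001
grasp_force: 5.6
```

Past the peak and yielding.

>>> carry_out([
  [0.001, 0, 0, 0, -1],
  [0.003, 0, 0.001, 0, -1],
  [0.003, 0, 0.001, 0, -1],
])

```text
clock: 49.3
position: [0.5926, -0.1812, 0.001]
ee_rot: [0.501, 0.865, -0.0, 0.001]
ft_force: [3.0, -5.9, 2.8]
grip_width: 0.003
grasp_force: 3.2
```

>>> carry_out([
  [0.001, 0, 0, 0, -1],
  [0.003, 0, 0, 0, -1],
  [0.003, 0, 0, 0, -1],
])

```text
clock: 49.68
position: [0.5926, -0.1811, 0.0011]
ee_rot: [0.501, 0.865, -0.0, 0.002]
ft_force: [2.7, -7.2, 2.0]
grip_width: 0.004
grasp_force: 3.6
```

>>> carry_out([
  [0.001, 0, 0, 0, -1],
  [0.003, 0, 0, 0, -1],
  [0.003, 0, 0, 0, -1],
])

```text
clock: 50.05
position: [0.5925, -0.1811, 0.0011]
ee_rot: [0.501, 0.865, -0.0, 0.002]
ft_force: [4.0, -7.4, -0.6]
grip_width: -0.001
grasp_force: 4.3
```

Snapped to the hard stop. One more light press, then retreat and check.

>>> carry_out([
  [0.001, 0, 0, 0, -1],
  [0.003, 0, 0, 0, -1],
  [0.003, 0, 0, 0, -1],
])

```text
clock: 50.42
position: [0.5924, -0.1809, 0.0011]
ee_rot: [0.501, 0.865, -0.001, 0.002]
ft_force: [5.2, -7.9, -0.5]
grip_width: 0.003
grasp_force: 4.7
```

>>> carry_out([
  [-0.05, 0, 0, 0, -1],
  [-0.12, 0, 0, 0, -1],
  [-0.2, 0, -0.2, 0, -1],
  [-0.3, 0, -0.5, 0, -1],
  [-0.4, 0, -0.8, 0, -1],
  [-0.5, 0, -1, 0, -1],
  [-0.5, 0, -1, 0, -1],
])

```text
clock: 51.3
position: [0.6301, -0.245, 0.1526]
ee_rot: [0.501, 0.865, 0.0, 0.002]
ft_force: [-0.4, 0.2, -1.0]
grip_width: 0.003
grasp_force: 0.0
```

```bash
python3 - <<'E'
from h import *
o=manip.get_obs();print(o['position'],o['ft_force'],o['clock'])
c=camera("wrist"); fit(c,(.561,-.128),.061,.072,.05); clips(c)
P,u,v=pts(c); k=(np.hypot(P[:,0]-.561,P[:,1]+.128)<.043)&(P[:,2]>.045)&(P[:,2]<.055);A=np.c_[P[k][:,:2],np.ones(k.sum())];print(np.linalg.lstsq(A,P[k][:,2],rcond=None)[0],np.median(P[k][:,2]))
c=camera("scene"); P,u,v=pts(c); d=P[:,:2]-C0
X=d@[np.cos(A0),np.sin(A0)]; Y=d@[-np.sin(A0),np.cos(A0)]; z=P[:,2]
for n,r,t,h,w in(("a",X,Y,.0585,.018),("b",Y,X,.0485,.026),("c",-X,Y,.0585,.018),("d",-Y,X,.0485,.026)):
    for lo,hi in((.022,.03),(.03,.038),(.038,.046)):
        s=(abs(t)<w)&(r>h-.015)&(r<h+.02)&(z>lo)&(z<hi)
        if s.sum()>5: print(n,lo,s.sum(),np.round(1e3*(np.median(r[s])-h),1))
E
```

```text
[ 0.63006848 -0.24500098  0.15264522] [-0.39574314  0.1704069  -0.98800013] 51.3
rect [ 562.4 -129.8] [61.6 10.1] 29.88 z 0.0635 mean [ 0.5625 -0.1298  0.0634] yaw -150.26 1572
a 466 outer mm 2.4 z 1.2 max 2.9 bins [1, 1, None, None, None, None, None, None]
b few 0
c 387 outer mm 0.9 z 0.9 max 1.5 bins [1, 1, None, None, None, None, None, None]
d 951 outer mm 2.7 z -22.2 max 2.8 bins [1, 0, None, None, None, None, None, None]
[-0.00257631  0.00206463  0.05165648] 0.049813267887651766
b 0.022 13 -1.0
b 0.03 21 0.5
b 0.038 22 -1.1
c 0.03 7 -2.4
```

All four clips are flat against the case, and both finger-stop pairs agree with the closed geometry. The lid is flat and the arm is clear, so I hand in.

```bash
python3 -c "
from workcell import ticket
print(ticket.hand_in())"
```

```text
the job is handed in; nothing more can be done
None
```

I seated the grey lid flat on the case and snapped all four clips home, with measured forces up to about 15 N, under the 18 N limit. The job was handed in at about 51 s with the arm clear; no verdict came back.

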